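# Put spent battery packs away in the cells of a collecting carousel

### The arm

A 6-joint arm with a two-finger parallel gripper is mounted at the origin on the work surface. World frame = base frame: x ahead of the robot, y to its left, z up, the work surface at z = 0. Lengths are in m, angles in rad, forces in N, time in s.
With the tool pointing down it reaches from about 0.3 to 0.75 m from the base axis. Payload 8.5 kg.
Tool frame: the origin (TCP) lies on the centre line of the jaws, within the pads' length; the fingertips stand 22 mm ahead of it and the grasp point (between the pads) lies 3 mm ahead of it (bot.tcp_to_tips is the distance from the TCP to the fingertips, in m); z points along the fingers, y is the line along which they close (so a half turn about z gives the same grasp; the last joint's range is limited). The gripper opens to 85 mm and grips with 20 to 120 N. Pads are 22 mm wide; open, the fingers measure 114 mm over their backs; the gripper's body (76 mm by 85 mm) begins 54 mm behind the grasp point. The pads swing forward as they close: fully open they stand 13 mm farther back than shut.
Start: joints at [-1.462, 0.381, 1.297, -0, 1.464, -0.215], TCP at [0.175, -0.521, 0.253] pointing down, gripper open.
Joint ranges: [-3.11, 3.11], [-0.89, 2.33], [0.22, 2.48], [-1.42, 4.56], [0.17, 2.85], [-2.88, 2.88]. Speed limits (rad/s): [2.39, 2.39, 3.14, 3.14, 3.14, 3.14].

### API

Orientations are given as a unit quaternion [x, y, z, w].
In Python, from bench import get_obs, cams, finish_job, bot gives the robot as it stands.
- The arm moves only by the shell command python3 -m inch 'ROWS' [FORCE]. ROWS is JSON, a list of rows, each an object with "travel": the shift along the tool's x, y, z in units of 30 mm (1.0 is 30 mm), a list of three; "turn": the turn about the tool's z in units of 5 degrees (1.0 is 5 degrees); "gripper": the closure, from 0 (fully open) to 1 (shut). In form: [{"travel": [tx, ty, tz], "turn": turn, "gripper": gripper}, ...]. A call has 1 to 20 rows; each row shifts and turns the commanded pose from where the row before left it, along the tool's axes as they then stand; what a row does not reach is not made up. A row lasts 1/10 s, in which the tool goes at most 50 mm and 8.59 degrees, less where a joint would pass 70% of its speed; a pose out of reach is approached as far as the arm can. A call is refused whole if a number of a shift passes 1 or a number of a turn 1, either way. A call with a gripper value outside its range is refused whole. The fingers move at their own pace and stop on an object; FORCE is the grip in N (left out, the last holds). Time passes only in rows, so rows that do not move let the fingers close. It gives the time, the measured TCP pose, the force, the opening and the grip force at its end, in the units of the state.
- get_obs(): the state, without advancing time (a new reading comes with each control period).
- cams.snapshot(name): name is "scene" or "top"; returns (picture, depth): 384x512x3 uint8, red, green, blue; 384x512 float32, m along the optical axis (not along the pixel's ray), 0 where there is no reading.
- cams.calibration(name): a dict with "fx", "fy", "cx", "cy" (pixels), "rvec" (rotation vector, rad) and "tvec" (3), from world to camera coordinates, as OpenCV has them. Camera axes: x right, y down, z forward; pixel columns grow to the right and rows downward; lengths in m; the calibration is good to about 2 mm. A picture is of the moment at which its call begins. calibration takes no time and is no camera call.
- finish_job(): hands the job in; it is judged then, once.
The state is a dict: "clock": time; "qpos": joint angles; "qd": joint speeds; "effort": joint torques, N m; "ee_pos": TCP position; "ee_rot": TCP orientation; "force": force on the tool from outside, world axes, zero at the start; "wrist_torque": the same for the moment, N m; "finger_gap": finger opening in m; "gripper_force": force on a finger pad.
Only numpy, scipy, OpenCV 4.12 (cv2) and the standard library are available. Lean on these libraries where they do the work, as an engineer would, in place of code of your own. Each camera call takes 0.05 s, during which the arm holds its last target. There are 200 camera calls.

### The job

Put every spent battery pack lying on the sideboard away in the collecting carousel, low down in a cell and one pack to a cell: slide the shutter fully open, turn the knob so that one empty cell after another clicks in under the window, and load through the window. When all are in, turn an empty cell to its click under the window, slide the shutter fully shut and let go; do not disturb the jar, the torch or the lantern battery.

Things in the scene. Friction and masses are not known exactly. Their poses are not given: they have to be found in the camera images.
- pack1: spent battery pack, a black plastic block 56 x 38 x 20 mm (its own x, y, z), 85 g, origin at its centre; it starts lying flat on the sideboard. Three or all four of pack1 to pack4 are present, any other is absent (None)
- pack2: spent battery pack, a black plastic block 56 x 38 x 20 mm (its own x, y, z), 85 g, origin at its centre; it starts lying flat on the sideboard. Three or all four of pack1 to pack4 are present, any other is absent (None)
- pack3: spent battery pack, a black plastic block 56 x 38 x 20 mm (its own x, y, z), 85 g, origin at its centre; it starts lying flat on the sideboard. Three or all four of pack1 to pack4 are present, any other is absent (None)
- pack4: spent battery pack, a black plastic block 56 x 38 x 20 mm (its own x, y, z), 85 g, origin at its centre; it starts lying flat on the sideboard. Three or all four of pack1 to pack4 are present, any other is absent (None)
- cell1 (a point): middle of the floor of cell 1 of the bamboo drum (carousel) under the flat clear cover: six equal wedge cells 60 degrees apart, radial dividers 4 mm thick and 24 mm high, outer wall as high. Cell middles are 92 mm from the drum's axis; a cell is 100 mm wide there and reaches from 36 to 136 mm from the axis. Its floor is 20 mm above the sideboard; the point's own z is up
- cell2 (a point): middle of the floor of cell 2, the next after cell 1 counter-clockwise seen from above; it turns with the drum
- cell3 (a point): middle of the floor of cell 3, the next after cell 2 counter-clockwise seen from above; it turns with the drum
- cell4 (a point): middle of the floor of cell 4, the next after cell 3 counter-clockwise seen from above; it turns with the drum
- cell5 (a point): middle of the floor of cell 5, the next after cell 4 counter-clockwise seen from above; it turns with the drum
- cell6 (a point): middle of the floor of cell 6, the next after cell 5 counter-clockwise seen from above; it turns with the drum
- window (a point): point at cell-floor height under the middle of the cover's window, fixed. The window is 98 mm (towards the knob) x 96 mm; the cover's top is 52 mm above the sideboard, its underside 48 mm. The grey square housing is 330 mm wide, the drum's axis at its centre; the window, on the robot's side, is 92 mm from the axis
- knob (a point): top of the black knob on the drum's axis, 88 mm above the sideboard. Its grip is an upright bar 56 mm long, 12 mm thick and 28 mm high (from 60 to 88 mm above the sideboard) that lies along the line through cell1 and cell4 and turns with the drum
- carousel (a joint): drum angle in rad, growing counter-clockwise seen from above, range -6.3 to 6.3; at every multiple of pi/3 a sprung ball clicks in (about 0.3 N m to leave it, it draws the drum in over the last 0.03 rad) and one cell stands exactly under the window: cell1 at 0. In between the drum stays where it is left (light friction)
- shutter (a joint): travel of the sliding shutter in m: 0 shut over the window, 0.105 fully open; about 1 N of friction, stays where it is left. It grows towards the housing's left as seen from the robot: level, at right angles to the line from the window to the knob
- shutter_fin (a point): middle of the top edge of the shutter's fin, 86 mm above the sideboard. The shutter is a dark steel plate 106 x 108 mm, 4 mm thick, on top of the clear cover (its top is 58 mm above the sideboard); the fin stands upright on its middle, 60 mm long along the line from the window to the knob, 10 mm thick along the sliding direction, 28 mm high
- jar: bystander: white ceramic jar with bamboo lid, 96 mm wide, 116 mm high; origin under its centre
- torch: bystander: matte black plastic torch lying down, 148 mm long, 32 mm wide and high; origin under its middle, x along it
- lantern_battery: bystander: grey lantern battery block 67 x 67 x 100 mm standing upright; origin under its centre
Mind the look-alikes: they are no part of the job. Leave any yellow look-alike of the pack1 alone. Leave any red look-alike of the pack2 alone.

How it is judged:
On the way, in this order (a step that is already met when the one before it is completed fails the run):
1. the shutter is slid open (value of joint shutter above 0.09 m), for 0.2 s.
2. every pack is down in a cell of its own, while the shutter is open (value of joint shutter above 0.06 m and (horizontal distance between pack1 and cell1 below 0.04 m or horizontal distance between pack1 and cell2 below 0.04 m or horizontal distance between pack1 and cell3 below 0.04 m or horizontal distance between pack1 and cell4 below 0.04 m or horizontal distance between pack1 and cell5 below 0.04 m or horizontal distance between pack1 and cell6 below 0.04 m) and (horizontal distance between pack2 and cell1 below 0.04 m or horizontal distance between pack2 and cell2 below 0.04 m or horizontal distance between pack2 and cell3 below 0.04 m or horizontal distance between pack2 and cell4 below 0.04 m or horizontal distance between pack2 and cell5 below 0.04 m or horizontal distance between pack2 and cell6 below 0.04 m) and (horizontal distance between pack3 and cell1 below 0.04 m or horizontal distance between pack3 and cell2 below 0.04 m or horizontal distance between pack3 and cell3 below 0.04 m or horizontal distance between pack3 and cell4 below 0.04 m or horizontal distance between pack3 and cell5 below 0.04 m or horizontal distance between pack3 and cell6 below 0.04 m) and (horizontal distance between pack4 and cell1 below 0.04 m or horizontal distance between pack4 and cell2 below 0.04 m or horizontal distance between pack4 and cell3 below 0.04 m or horizontal distance between pack4 and cell4 below 0.04 m or horizontal distance between pack4 and cell5 below 0.04 m or horizontal distance between pack4 and cell6 below 0.04 m) and z of each of pack1, pack2, pack3, pack4 in the frame of cell1 below 0.024 m and horizontal distance between pack1 and pack2 above 0.055 m and horizontal distance between each of pack1, pack2 and pack3 above 0.055 m and horizontal distance between each of pack1, pack2, pack3 and pack4 above 0.055 m), for 0.2 s.
At the end, for the whole second after the job is handed in: each pack at rest, centre within 40 mm of a cell's middle and under 24 mm above the cell floor, over 55 mm from other packs and from the window point; a cell middle within 6 mm of the window point (drum on a click); shutter within 6 mm of shut ((horizontal distance between pack1 and cell1 below 0.04 m or horizontal distance between pack1 and cell2 below 0.04 m or horizontal distance between pack1 and cell3 below 0.04 m or horizontal distance between pack1 and cell4 below 0.04 m or horizontal distance between pack1 and cell5 below 0.04 m or horizontal distance between pack1 and cell6 below 0.04 m) and (horizontal distance between pack2 and cell1 below 0.04 m or horizontal distance between pack2 and cell2 below 0.04 m or horizontal distance between pack2 and cell3 below 0.04 m or horizontal distance between pack2 and cell4 below 0.04 m or horizontal distance between pack2 and cell5 below 0.04 m or horizontal distance between pack2 and cell6 below 0.04 m) and (horizontal distance between pack3 and cell1 below 0.04 m or horizontal distance between pack3 and cell2 below 0.04 m or horizontal distance between pack3 and cell3 below 0.04 m or horizontal distance between pack3 and cell4 below 0.04 m or horizontal distance between pack3 and cell5 below 0.04 m or horizontal distance between pack3 and cell6 below 0.04 m) and (horizontal distance between pack4 and cell1 below 0.04 m or horizontal distance between pack4 and cell2 below 0.04 m or horizontal distance between pack4 and cell3 below 0.04 m or horizontal distance between pack4 and cell4 below 0.04 m or horizontal distance between pack4 and cell5 below 0.04 m or horizontal distance between pack4 and cell6 below 0.04 m) and z of each of pack1, pack2, pack3, pack4 in the frame of cell1 below 0.024 m and horizontal distance between pack1 and pack2 above 0.055 m and horizontal distance between each of pack1, pack2 and pack3 above 0.055 m and horizontal distance between each of pack1, pack2, pack3 and pack4 above 0.055 m and horizontal distance between each of pack1, pack2, pack3, pack4 and window above 0.055 m and linear speed of each of pack1, pack2, pack3, pack4 below 0.02 m/s and (horizontal distance between window and cell1 below 0.006 m or horizontal distance between window and cell2 below 0.006 m or horizontal distance between window and cell3 below 0.006 m or horizontal distance between window and cell4 below 0.006 m or horizontal distance between window and cell5 below 0.006 m or horizontal distance between window and cell6 below 0.006 m) and value of joint shutter below 0.006 m); the robot touches nothing.
It fails at once if the jar is disturbed (moved over 20 mm or tipped) (distance of jar from where it was at the start of the episode above 0.02 m or angle between jar's own z axis and vertical above 0.3 rad).
It fails at once if the torch is disturbed (moved over 20 mm or tipped) (distance of torch from where it was at the start of the episode above 0.02 m or angle between torch's own z axis and vertical above 0.3 rad).
It fails at once if the lantern battery is disturbed (moved over 20 mm or tipped) (distance of lantern_battery from where it was at the start of the episode above 0.02 m or angle between lantern_battery's own z axis and vertical above 0.3 rad).
Of pack1, pack2, pack3, pack4 only 3 to 4 are there at a start; the rules pass over those that are not, and their reading is None.
At some moment in a run one of pack1, pack2, pack3, pack4 may be knocked a few centimetres aside while the robot is not near it.
Once in a run the grip may slacken for a moment while it holds something.
It also fails if it takes over 210 s, if anything falls off the work surface, if the arm or the gripper's body presses on something with over 40 N, if the wrist force passes 120 N, or if a joint passes its speed limit or range.

## Working session

There is one attempt and no reset: what is moved stays moved. The work goes in short steps, Python scripts to look and compute and a shell command to move; the robot and the scene stay as the last step left them, time stands still between calls to the robot, and variables do not carry over. Pictures are saved under pics/ and viewed, at most 14 in all, crops included, and the job is handed in when it is done.

```bash
mkdir -p pics; cat > h.py <<'E'
import numpy as np, cv2
from bench import get_obs, cams, finish_job, bot
def snap(n,tag):
    p,d=cams.snapshot(n); cv2.imwrite(f'pics/{tag}.png',p[:,:,::-1]); np.save(f'pics/{tag}.npy',d); return p,d
def cal(n):
    c=cams.calibration(n); K=np.array([[c['fx'],0,c['cx']],[0,c['fy'],c['cy']],[0,0,1.]])
    R=cv2.Rodrigues(np.array(c['rvec'],float))[0]; return K,R,np.array(c['tvec'],float).ravel()
def ray(n,uv,z):
    K,R,t=cal(n); uv=np.atleast_2d(uv).astype(float)
    d=(R.T@np.linalg.inv(K)@np.c_[uv,np.ones(len(uv))].T).T; o=-R.T@t
    return o+d*((z-o[2])/d[:,2])[:,None]
def cloud(n,d):
    K,R,t=cal(n); v,u=np.indices(d.shape); X=np.stack([(u-K[0,2])/K[0,0]*d,(v-K[1,2])/K[1,1]*d,d],-1)
    P=(X-t)@R; P[d<=0]=np.nan; return P
E
python3 - <<'E'
from h import *
for n in('top','scene'):
    snap(n,n+'0'); K,R,t=cal(n); print(n,K[0,0],-R.T@t,R[2])
o=get_obs(); print(o['clock'],o['ee_pos'],o['ee_rot'],o['finger_gap'],bot.tcp_to_tips)
E
```

```text
top 384.0173999381396 [0.43974573 0.03654356 1.26034024] [ 0.07299338 -0.01272253 -0.99725127]
scene 413.1371834143483 [1.11060873 0.51101967 1.02698937] [-0.4905325  -0.41945234 -0.76383087]
0.1 [ 0.17498625 -0.5211752   0.2527662 ] [ 9.86920537e-01  1.61206189e-01  3.83882134e-05 -6.46281446e-04] 0.08517495662397305 0.022
```

View pics/top0.png

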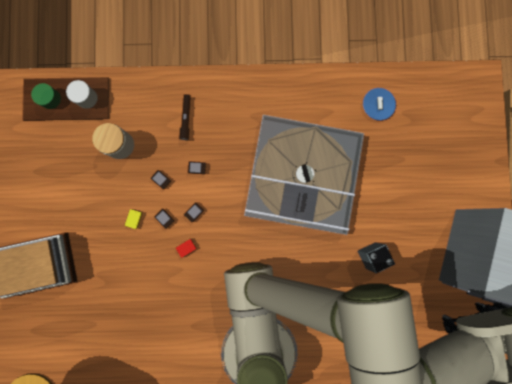

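View pics/scene0.png

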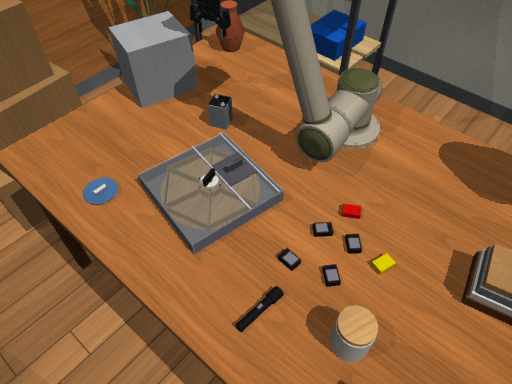

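Top view: black packs at about (197,168), (160,179), (164,218), (195,212); red at (186,248) and yellow at (134,219) are look-alikes. The carousel is centred near (305,174) with the shutter at (299,200). In the scene view the packs are at (289,259), (331,275), (354,243) and (322,229).

```bash
cat > packs.py <<'E'
from h import *
def packs(n,p,zt,x0):
    # dark + low saturation blobs (black rim with grey label)
    hsv=cv2.cvtColor(p,cv2.COLOR_RGB2HSV).astype(int)
    m=((hsv[...,2]<75)|((hsv[...,1]<70)&(hsv[...,2]<190))).astype(np.uint8)
    m=cv2.morphologyEx(m,cv2.MORPH_CLOSE,np.ones((3,3)))
    out=[]
    for c in cv2.findContours(m,cv2.RETR_EXTERNAL,cv2.CHAIN_APPROX_NONE)[0]:
        if not 100<cv2.contourArea(c)<600: continue
        w=ray(n,c[:,0,:],zt)
        (cx,cy),(a,b),th=cv2.minAreaRect((w[:,:2]*1000).astype(np.float32))
        if a<b: th+=90
        th=(th+90)%180-90
        out.append((cx/1000,cy/1000,max(a,b),min(a,b),th,c[:,0].mean(0).round(0)))
    return out
if __name__=='__main__':
    import sys
    for n in('top','scene'):
        p,d=snap(n,sys.argv[1]+n); P=cloud(n,d)
        for o in packs(n,p,.018,0):
            u,v=o[5].astype(int); z=np.nanmedian(P[v-2:v+3,u-2:u+3],(0,1))
            print(n,np.round(o[:5],3),o[5],'depthpt',z.round(3))
E
python3 packs.py a
python3 - <<'E'
from h import *
p=cv2.imread('pics/top0.png'); c=cv2.resize(p[110:240,235:375],None,fx=5,fy=5,interpolation=cv2.INTER_CUBIC); cv2.imwrite('pics/c1.png',c[:600])
p=cv2.imread('pics/scene0.png'); c=cv2.resize(p[130:250,135:290],None,fx=5,fy=5,interpolation=cv2.INTER_CUBIC); cv2.imwrite('pics/c2.png',c)
E
```

```text
top [ 0.436  0.295 52.626 36.023 44.036] [164. 218.] depthpt [0.436 0.296 0.02 ]
top [  0.453   0.2    54.312  36.606 -46.037] [194. 212.] depthpt [0.453 0.199 0.02 ]
top [ 0.562  0.305 55.65  35.867 48.994] [161. 179.] depthpt [0.562 0.305 0.019]
top [ 0.597  0.188 53.26  33.666 83.866] [197. 168.] depthpt [0.596 0.188 0.021]
top [  0.669   0.426  88.033  55.778 -32.415] [123. 147.] depthpt [0.658 0.405 0.091]
top [  0.765   0.225 146.908  29.612  -2.52 ] [185. 118.] depthpt [0.758 0.223 0.027]
scene [  0.766   0.226 153.145  32.36   -3.012] [259. 308.] depthpt [0.771 0.227 0.029]
scene [ 0.567  0.309 61.338 40.862 48.065] [331. 275.] depthpt [0.568 0.309 0.022]
scene [ 0.603  0.191 60.158 45.143 86.706] [289. 259.] depthpt [0.605 0.193 0.021]
scene [ 0.441  0.297 61.1   42.243 41.649] [353. 243.] depthpt [0.442 0.299 0.021]
scene [  0.459   0.203  59.049  46.444 -44.328] [322. 229.] depthpt [0.461 0.204 0.021]
scene [ -0.408  -0.863 165.934 157.361 -48.174] [247.   4.] depthpt [-0.713 -1.152 -0.164]
```

View pics/c1.png

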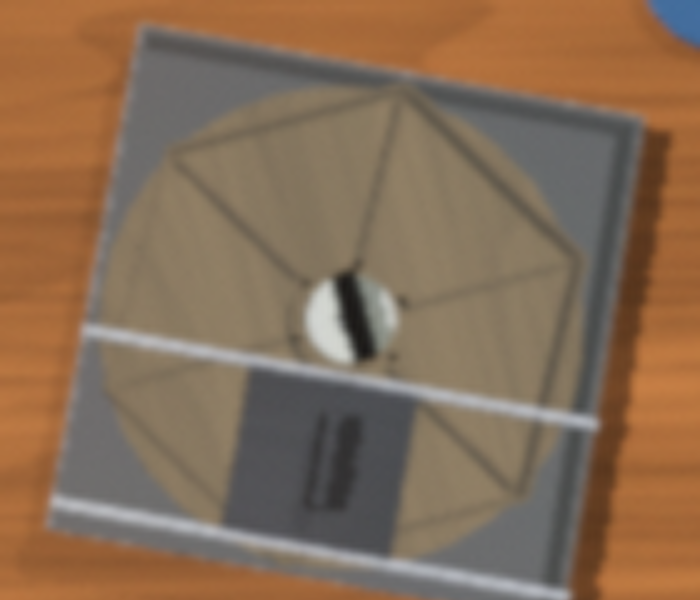

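View pics/c2.png

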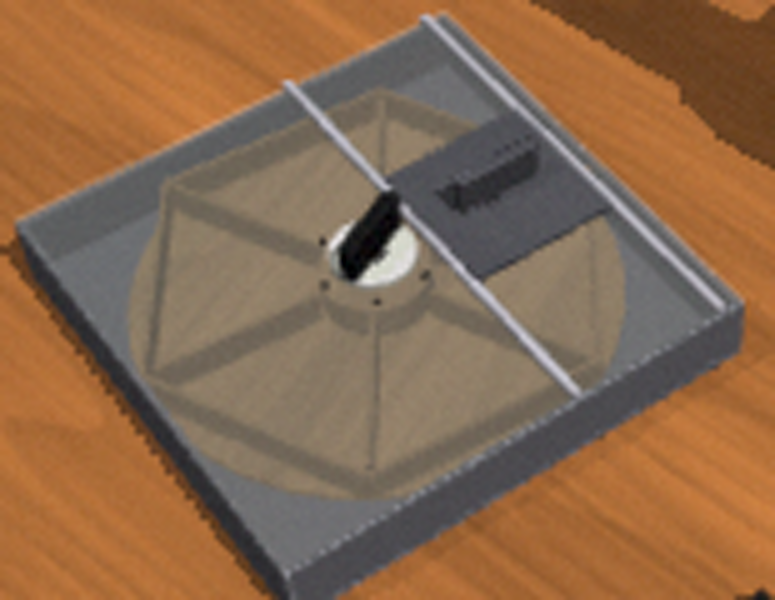

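Crops: the knob bar in top runs from crop (343,272) to (365,360), and the fin sits near (345,465). The drum is not on a click: the dividers are rotated relative to the window. Next I measure the housing, knob and fin from depth in both views.

```bash
cat > car.py <<'E'
from h import *
def high(P,zlo,zhi,box):
    m=(P[...,2]>zlo)&(P[...,2]<zhi)&(P[...,0]>box[0])&(P[...,0]<box[1])&(P[...,1]>box[2])&(P[...,1]<box[3]); return m
def rect(P,m):
    r=[]
    k,lab=cv2.connectedComponents(m.astype(np.uint8))
    for i in range(1,k):
        q=P[lab==i]
        if len(q)<12: continue
        c,s,th=cv2.minAreaRect((q[:,:2]*1000).astype(np.float32))
        if s[0]<s[1]: th+=90
        r.append((np.round(c,0),np.round(sorted(s),0),round((th+90)%180-90,1),len(q),np.round(q[:,2].max(),3)))
    return r
if __name__=='__main__':
    import sys
    for n in('top','scene'):
        p,d=cams.snapshot(n); P=cloud(n,d)
        print(n,'top>0.07',rect(P,high(P,.07,.12,(.3,.8,-.35,.15))))
        print(n,'housing',rect(P,high(P,.035,.12,(.3,.8,-.35,.15))))
E
python3 car.py
python3 - <<'E'
from h import *
q=np.array([(140,28),(642,122),(568,598),(47,525)])/5+[235,110]
w=ray('top',q,.052)[:,:2]; print(w.round(3),w.mean(0)); print(np.linalg.norm(np.roll(w,-1,0)-w,axis=1))
k=np.array([(343,272),(365,360),(345,415),(345,512)])/5+[235,110]
w=ray('top',k,.088)[:,:2];print(w.round(3)); d=w[0]-w[1]; print(np.degrees(np.arctan2(d[1],d[0])))
q=np.array([(432,15),(740,305),(288,600),(18,228)])/5+[135,130]
w=ray('scene',q,.052)[:,:2]; print(w.round(3),w.mean(0)); print(np.linalg.norm(np.roll(w,-1,0)-w,axis=1))
k=np.array([(345,270),(393,197),(450,195),(535,150)])/5+[135,130]
w=ray('scene',k,.088)[:,:2];print(w.round(3)); d=w[0]-w[1]; print(np.degrees(np.arctan2(d[1],d[0])))
E
```

```text
top top>0.07 [(array([ 566., -154.]), array([13., 55.]), 13.4, 84, np.float64(0.092)), (array([ 477., -132.]), array([10., 60.]), -11.7, 77, np.float64(0.093)), (array([ 313., -341.]), array([23., 29.]), -66.9, 97, np.float64(0.115))]
top housing [(array([ 567., -155.]), array([331., 331.]), -11.9, 10728, np.float64(0.093)), (array([ 313., -340.]), array([24., 29.]), -69.9, 137, np.float64(0.115))]
scene top>0.07 [(array([ 314., -339.]), array([27., 28.]), 12.1, 98, np.float64(0.114)), (array([303.,  14.]), array([ 5., 28.]), -89.4, 25, np.float64(0.12)), (array([ 478., -134.]), array([15., 60.]), -13.4, 99, np.float64(0.091)), (array([ 569., -155.]), array([15., 58.]), 12.6, 99, np.float64(0.092))]
scene housing [(array([ 315., -340.]), array([27., 32.]), -65.9, 162, np.float64(0.114)), (array([ 566., -157.]), array([333., 338.]), 78.2, 8926, np.float64(0.092)), (array([303.,  14.]), array([ 5., 28.]), -89.4, 25, np.float64(0.12))]
[[ 0.755 -0.03 ]
 [ 0.687 -0.349]
 [ 0.386 -0.288]
 [ 0.44   0.037]] [ 0.5669807  -0.15736544]
[0.32663231 0.30738518 0.33022066 0.32271513]
[[ 0.59  -0.148]
 [ 0.536 -0.16 ]
 [ 0.502 -0.147]
 [ 0.443 -0.145]]
11.992789951671355
[[ 0.382 -0.284]
 [ 0.445  0.041]
 [ 0.772 -0.013]
 [ 0.697 -0.341]] [ 0.57386173 -0.14920387]
[0.33124456 0.33169065 0.33670672 0.32021667]
[[ 0.604 -0.136]
 [ 0.543 -0.157]
 [ 0.519 -0.132]
 [ 0.456 -0.118]]
18.60232922506033
```

```bash
cat > go.py <<'E'
# go.py x y z phi_deg : turn units first, then shift units in the turned tool frame
from h import *
import sys
from scipy.spatial.transform import Rotation as Ro
o=get_obs(); p=np.array(o['ee_pos']); R=Ro.from_quat(o['ee_rot'])
X=R.as_matrix()[:,0]; phi=np.degrees(np.arctan2(X[1],X[0]))
print('t',round(o['clock'],1),'pos',p.round(4),'phi',round(phi,2),'q1,q6',np.round([o['qpos'][0],o['qpos'][5]],2),'gap',round(o['finger_gap'],4),'F',np.round(o['force'],1))
if len(sys.argv)>4:
    x,y,z,f=map(float,sys.argv[1:]); dt=(phi-f+90)%180-90
    g=np.radians(phi-dt); d=np.array([x,y,z])-p
    print('turn units',round(dt/5,2),'then shift units',np.round([(d[0]*np.cos(g)+d[1]*np.sin(g))/.03,(d[0]*np.sin(g)-d[1]*np.cos(g))/.03,-d[2]/.03],2))
E
python3 go.py 0.4775 -0.133 0.13 -12
```

```text
t 0.3 pos [ 0.175  -0.5213  0.2531] phi 18.55 q1,q6 [-1.46 -0.22] gap 0.0852 F [-0.8 -0.7  0.6]
turn units 6.11 then shift units [  7.17 -14.76   4.1 ]
```

```bash
T='0'; python3 -m inch '[{"travel":[0,0,0],"turn":0.87,"gripper":0.4},{"travel":[0,0,0],"turn":0.87,"gripper":0.4},{"travel":[0,0,0],"turn":0.87,"gripper":0.4},{"travel":[0,0,0],"turn":0.87,"gripper":0.4},{"travel":[0,0,0],"turn":0.87,"gripper":0.4},{"travel":[0,0,0],"turn":0.87,"gripper":0.4},{"travel":[0,0,0],"turn":0.87,"gripper":0.4}]'
python3 -m inch '[{"travel":[0.48,-0.98,0],"turn":0,"gripper":0.4},{"travel":[0.48,-0.98,0],"turn":0,"gripper":0.4},{"travel":[0.48,-0.98,0],"turn":0,"gripper":0.4},{"travel":[0.48,-0.98,0],"turn":0,"gripper":0.4},{"travel":[0.48,-0.98,0],"turn":0,"gripper":0.4},{"travel":[0.48,-0.98,0],"turn":0,"gripper":0.4},{"travel":[0.48,-0.98,0],"turn":0,"gripper":0.4},{"travel":[0.48,-0.98,0],"turn":0,"gripper":0.4},{"travel":[0.48,-0.98,0],"turn":0,"gripper":0.4},{"travel":[0.48,-0.98,0],"turn":0,"gripper":0.4},{"travel":[0.48,-0.98,0],"turn":0,"gripper":0.4},{"travel":[0.48,-0.98,0],"turn":0,"gripper":0.4},{"travel":[0.48,-0.98,0],"turn":0,"gripper":0.4},{"travel":[0.48,-0.98,0],"turn":0,"gripper":0.4},{"travel":[0.48,-0.98,0],"turn":0,"gripper":0.4},{"travel":[0,0,0],"turn":0,"gripper":0.4},{"travel":[0,0,0],"turn":0,"gripper":0.4}]'
python3 go.py 0.4775 -0.133 0.087 -12
```

```text
clock: 1.0
ee_pos: [0.175, -0.5213, 0.2533]
ee_rot: [0.994, -0.105, -0.0, -0.0]
force: [0.3, -0.8, -0.3]
finger_gap: 0.0512
gripper_force: 0.0
clock: 2.7
ee_pos: [0.4773, -0.1341, 0.2532]
ee_rot: [0.995, -0.103, -0.0, 0.0]
force: [-0.0, -1.4, 0.1]
finger_gap: 0.0509
gripper_force: 0.0
t 2.7 pos [ 0.4773 -0.1341  0.2532] phi -11.82 q1,q6 [-0.51  1.26] gap 0.0509 F [-0.  -1.4  0.1]
turn units 0.04 then shift units [-0.   -0.04  5.54]
```

```bash
python3 -m inch '[{"travel":[0,0,1],"turn":0,"gripper":0.4},{"travel":[0,0,1],"turn":0,"gripper":0.4},{"travel":[0,0,1],"turn":0,"gripper":0.4},{"travel":[0,0,1],"turn":0,"gripper":0.4},{"travel":[0,0,1],"turn":0,"gripper":0.4},{"travel":[0,-0.04,0.54],"turn":0,"gripper":0.4},{"travel":[0,0,0],"turn":0,"gripper":0.4},{"travel":[0,0,0],"turn":0,"gripper":1},{"travel":[0,0,0],"turn":0,"gripper":1},{"travel":[0,0,0],"turn":0,"gripper":1},{"travel":[0,0,0],"turn":0,"gripper":1},{"travel":[0,0,0],"turn":0,"gripper":1},{"travel":[0,0,0],"turn":0,"gripper":1}]' 30; python3 go.py
```

```text
clock: 4.0
ee_pos: [0.4779, -0.1336, 0.0882]
ee_rot: [0.995, -0.104, 0.001, 0.001]
force: [-0.6, 0.5, 7.3]
finger_gap: 0.0094
gripper_force: 32.0
t 4.0 pos [ 0.4779 -0.1336  0.0882] phi -11.88 q1,q6 [-0.51  1.27] gap 0.0094 F [-0.6  0.5  7.3]
```

```bash
python3 -m inch '[{"travel":[0,0,-0.05],"turn":0,"gripper":1},{"travel":[0,-0.35,0],"turn":0,"gripper":1},{"travel":[0,-0.35,0],"turn":0,"gripper":1},{"travel":[0,-0.35,0],"turn":0,"gripper":1},{"travel":[0,-0.35,0],"turn":0,"gripper":1},{"travel":[0,-0.35,0],"turn":0,"gripper":1},{"travel":[0,-0.35,0],"turn":0,"gripper":1},{"travel":[0,-0.35,0],"turn":0,"gripper":1},{"travel":[0,-0.35,0],"turn":0,"gripper":1},{"travel":[0,-0.35,0],"turn":0,"gripper":1},{"travel":[0,-0.35,0],"turn":0,"gripper":1},{"travel":[0,0,0],"turn":0,"gripper":1},{"travel":[0,0,0],"turn":0,"gripper":1}]'; python3 go.py
```

```text
clock: 5.3
ee_pos: [0.4986, -0.0345, 0.0885]
ee_rot: [0.995, -0.103, -0.001, 0.005]
force: [-6.6, -33.7, -10.0]
finger_gap: 0.0093
gripper_force: 31.7
t 5.3 pos [ 0.4986 -0.0345  0.0885] phi -11.8 q1,q6 [-0.3   1.48] gap 0.0093 F [ -6.6 -33.7 -10. ]
```

```bash
python3 -m inch '[{"travel":[0,0.1,0],"turn":0,"gripper":1},{"travel":[0,0,0],"turn":0,"gripper":0.5},{"travel":[0,0,0],"turn":0,"gripper":0.5},{"travel":[0,0,0],"turn":0,"gripper":0.5},{"travel":[0,0,-1],"turn":0,"gripper":0.5},{"travel":[0,0,-1],"turn":0,"gripper":0.5},{"travel":[0,0,0],"turn":-1,"gripper":0.5},{"travel":[0,0,0],"turn":-1,"gripper":0.5},{"travel":[0,0,0],"turn":-1,"gripper":0.5},{"travel":[0,0,0],"turn":-1,"gripper":0.5},{"travel":[0,0,0],"turn":-1,"gripper":0.5},{"travel":[0,0,0],"turn":0,"gripper":0.5}]'; python3 go.py 0.567 -0.155 0.09 13.2; python3 car.py | cut -c1-330
```

```text
clock: 6.5
ee_pos: [0.4985, -0.0329, 0.1488]
ee_rot: [0.993, 0.115, 0.0, -0.0]
force: [0.6, 0.3, 0.0]
finger_gap: 0.0426
gripper_force: 0.0
t 6.5 pos [ 0.4985 -0.0329  0.1488] phi 13.18 q1,q6 [-0.3   1.04] gap 0.0426 F [0.6 0.3 0. ]
turn units -0.0 then shift units [1.29 4.48 1.96]
top top>0.07 [(array([ 566., -154.]), array([13., 55.]), 13.2, 86, np.float64(0.094)), (array([ 314., -337.]), array([25., 26.]), 4.2, 96, np.float64(0.114))]
top housing [(array([ 567., -155.]), array([331., 331.]), -11.7, 7614, np.float64(0.094)), (array([450., -33.]), array([ 30., 113.]), 73.0, 333, np.float64(0.065)), (array([ 314., -337.]), array([26., 27.]), 4.2, 132, np.float64(0.114))]
scene top>0.07 [(array([ 316., -339.]), array([26., 27.]), 19.9, 93, np.float64(0.113)), (array([ 569., -156.]), array([14., 56.]), 13.6, 101, np.float64(0.094)), (array([500., -34.]), array([14., 60.]), -9.5, 103, np.float64(0.089))]
scene housing [(array([ 316., -340.]), array([27., 29.]), -68.0, 158, np.float64(0.113)), (array([ 566., -157.]), array([332., 337.]), 78.4, 8187, np.float64(0.094))]
```

```bash
python3 -m inch '[{"travel":[0.26,0.9,0],"turn":0,"gripper":0.5},{"travel":[0.26,0.9,0],"turn":0,"gripper":0.5},{"travel":[0.26,0.9,0],"turn":0,"gripper":0.5},{"travel":[0.26,0.9,0],"turn":0,"gripper":0.5},{"travel":[0.26,0.9,0],"turn":0,"gripper":0.5},{"travel":[0,0,0.98],"turn":0,"gripper":0.5},{"travel":[0,0,0.98],"turn":0,"gripper":0.5},{"travel":[0,0,0],"turn":0,"gripper":1},{"travel":[0,0,0],"turn":0,"gripper":1},{"travel":[0,0,0],"turn":0,"gripper":1},{"travel":[0,0,0],"turn":0,"gripper":1},{"travel":[0,0,0],"turn":0,"gripper":1},{"travel":[0,0,0],"turn":0,"gripper":1}]' 40; python3 -m inch '[{"travel":[0,0,0],"turn":1,"gripper":1},{"travel":[0,0,0],"turn":1,"gripper":1},{"travel":[0,0,0],"turn":1,"gripper":1},{"travel":[0,0,0],"turn":1,"gripper":1},{"travel":[0,0,0],"turn":1,"gripper":1},{"travel":[0,0,0],"turn":0,"gripper":1},{"travel":[0,0,0],"turn":0,"gripper":0.4},{"travel":[0,0,0],"turn":0,"gripper":0.4},{"travel":[0,0,0],"turn":0,"gripper":0.4},{"travel":[0,0,-1],"turn":0,"gripper":0.4},{"travel":[0,0,-1],"turn":0,"gripper":0.4},{"travel":[0,0,-1],"turn":0,"gripper":0.4},{"travel":[0,0,-1],"turn":0,"gripper":0.4}]'; python3 packs.py b;python3 car.py | grep '>'; python3 go.py 0.453 0.2 0.14 -45
```

```text
clock: 7.9
ee_pos: [0.5675, -0.1566, 0.0907]
ee_rot: [0.993, 0.114, 0.001, 0.001]
force: [1.9, -4.7, -4.2]
finger_gap: 0.0108
gripper_force: 42.6
clock: 9.2
ee_pos: [0.567, -0.1557, 0.2116]
ee_rot: [0.995, -0.104, 0.0, -0.0]
force: [-1.0, -0.5, 0.3]
finger_gap: 0.0516
gripper_force: 0.0
top [ 0.436  0.295 52.628 36.023 44.036] [164. 218.] depthpt [0.436 0.296 0.02 ]
top [  0.453   0.2    54.33   36.616 -46.075] [194. 212.] depthpt [0.453 0.199 0.019]
top [ 0.563  0.305 55.502 36.431 44.218] [161. 179.] depthpt [0.562 0.305 0.021]
top [ 0.597  0.188 53.863 33.666 83.866] [197. 168.] depthpt [0.595 0.187 0.021]
top [  0.669   0.426  88.033  55.778 -32.415] [123. 147.] depthpt [0.658 0.406 0.09 ]
top [  0.765   0.225 146.913  29.618  -2.577] [185. 118.] depthpt [0.759 0.223 0.028]
scene [  0.766   0.226 153.145  32.358  -3.012] [259. 308.] depthpt [0.77  0.227 0.03 ]
scene [ 0.567  0.309 61.338 40.76  48.065] [331. 275.] depthpt [0.568 0.309 0.021]
scene [ 0.603  0.191 60.394 44.599 85.861] [289. 259.] depthpt [0.604 0.192 0.02 ]
scene [ 0.44   0.297 61.562 41.213 42.743] [353. 243.] depthpt [0.441 0.299 0.02 ]
scene [  0.459   0.203  58.335  45.978 -44.239] [322. 229.] depthpt [0.462 0.204 0.021]
scene [ -0.41   -0.861 160.754 157.361 -48.174] [248.   4.] depthpt [-0.718 -1.149 -0.17 ]
top top>0.07 [(array([ 560., -153.]), array([11., 29.]), -16.4, 35, np.float64(0.091)), (array([498., -33.]), array([10., 60.]), -11.6, 66, np.float64(0.091)), (array([ 314., -337.]), array([26., 27.]), 4.6, 100, np.float64(0.116))]
scene top>0.07 [(array([ 315., -340.]), array([24., 29.]), -62.8, 88, np.float64(0.114)), (array([ 566., -155.]), array([17., 57.]), -11.9, 116, np.float64(0.093)), (array([500., -34.]), array([11., 60.]), -9.0, 101, np.float64(0.091))]
t 9.4 pos [ 0.5671 -0.1558  0.2103] phi -11.88 q1,q6 [-0.47  1.31] gap 0.0513 F [-0.6  0.2  0.3]
turn units 6.62 then shift units [-11.08  -5.7    2.34]
```

```bash
python3 -m inch '[{"travel":[0,0,0],"turn":-0.98,"gripper":0.3},{"travel":[0,0,0],"turn":-0.98,"gripper":0.3},{"travel":[0,0,0],"turn":-0.98,"gripper":0.3},{"travel":[0,0,0],"turn":-0.98,"gripper":0.3},{"travel":[0,0,0],"turn":-0.98,"gripper":0.3},{"travel":[0,0,0],"turn":-0.98,"gripper":0.3},{"travel":[0,0,0],"turn":-0.98,"gripper":0.3},{"travel":[0,0,0],"turn":-0.98,"gripper":0.3},{"travel":[0,0,0],"turn":-0.98,"gripper":0.3},{"travel":[0,0,0],"turn":-0.98,"gripper":0.3},{"travel":[0,0,0],"turn":-0.98,"gripper":0.3},{"travel":[0,0,0],"turn":-0.98,"gripper":0.3},{"travel":[0,0,0],"turn":-0.98,"gripper":0.3},{"travel":[0,0,0],"turn":-0.98,"gripper":0.3},{"travel":[0,0,0],"turn":-0.98,"gripper":0.3}]'; python3 -m inch '[{"travel":[0,0,0],"turn":-0.98,"gripper":0.3},{"travel":[0,0,0],"turn":-0.98,"gripper":0.3},{"travel":[0,0,0],"turn":-0.98,"gripper":0.3},{"travel":[0,0,0],"turn":-0.98,"gripper":0.3},{"travel":[0,0,0],"turn":-0.98,"gripper":0.3},{"travel":[0,0,0],"turn":-0.98,"gripper":0.3},{"travel":[0,0,0],"turn":-0.98,"gripper":0.3},{"travel":[0,0,0],"turn":-0.98,"gripper":0.3},{"travel":[0,0,0],"turn":-0.98,"gripper":0.3},{"travel":[0,0,0],"turn":-0.98,"gripper":0.3},{"travel":[0,0,0],"turn":-0.98,"gripper":0.3},{"travel":[0,0,0],"turn":-0.98,"gripper":0.3},{"travel":[0,0,0],"turn":-0.98,"gripper":0.3},{"travel":[0,0,0],"turn":-0.98,"gripper":0.3},{"travel":[0,0,0],"turn":-0.98,"gripper":0.3},{"travel":[0,0,0],"turn":0,"gripper":0.3}]'; python3 go.py 0.455 0.201 0.0255 135
```

```text
clock: 10.9
ee_pos: [0.5667, -0.1557, 0.2083]
ee_rot: [0.858, 0.514, -0.001, -0.001]
force: [0.4, -0.5, 0.2]
finger_gap: 0.06
gripper_force: 0.0
clock: 12.5
ee_pos: [0.5667, -0.1558, 0.2085]
ee_rot: [0.382, 0.924, 0.0, -0.001]
force: [1.0, 0.3, 0.8]
finger_gap: 0.0599
gripper_force: 0.0
t 12.5 pos [ 0.5667 -0.1558  0.2085] phi 135.15 q1,q6 [-0.47 -1.26] gap 0.0599 F [1.  0.3 0.8]
turn units 0.03 then shift units [11.04  5.78  6.1 ]
```

```bash
python3 -m inch '[{"travel":[0.92,0.48,0.1],"turn":0,"gripper":0.3},{"travel":[0.92,0.48,0.1],"turn":0,"gripper":0.3},{"travel":[0.92,0.48,0.2],"turn":0,"gripper":0.3},{"travel":[0.92,0.48,0.2],"turn":0,"gripper":0.3},{"travel":[0.92,0.48,0.2],"turn":0,"gripper":0.3},{"travel":[0.92,0.48,0.2],"turn":0,"gripper":0.3},{"travel":[0.92,0.48,0.2],"turn":0,"gripper":0.3},{"travel":[0.92,0.48,0.2],"turn":0,"gripper":0.3},{"travel":[0.92,0.48,0.2],"turn":0,"gripper":0.3},{"travel":[0.92,0.48,0.2],"turn":0,"gripper":0.3},{"travel":[0.92,0.48,0.2],"turn":0,"gripper":0.3},{"travel":[0.92,0.48,0.2],"turn":0,"gripper":0.3},{"travel":[0,0,0],"turn":0,"gripper":0.3},{"travel":[0,0,0],"turn":0,"gripper":0.3}]';  python3 go.py 0.455 0.201 0.0255 135
```

```text
clock: 13.9
ee_pos: [0.4541, 0.2003, 0.1433]
ee_rot: [0.382, 0.924, -0.0, -0.0]
force: [0.9, -0.1, -1.3]
finger_gap: 0.0596
gripper_force: 0.0
t 13.9 pos [0.4541 0.2003 0.1433] phi 135.09 q1,q6 [ 0.18 -0.61] gap 0.0596 F [ 0.9 -0.1 -1.3]
turn units 0.02 then shift units [-0.01  0.04  3.93]
```

```bash
python3 -m inch '[{"travel":[0,0,0.98],"turn":0,"gripper":0.3},{"travel":[0,0,0.98],"turn":0,"gripper":0.3},{"travel":[0,0,0.98],"turn":0,"gripper":0.3},{"travel":[0,0,0.98],"turn":0,"gripper":0.3},{"travel":[0,0,0],"turn":0,"gripper":0.3},{"travel":[0,0,0],"turn":0,"gripper":1},{"travel":[0,0,0],"turn":0,"gripper":1},{"travel":[0,0,0],"turn":0,"gripper":1},{"travel":[0,0,0],"turn":0,"gripper":1},{"travel":[0,0,-0.5],"turn":0,"gripper":1},{"travel":[0,0,-1],"turn":0,"gripper":1},{"travel":[0,0,-1],"turn":0,"gripper":1},{"travel":[0,0,-1],"turn":0,"gripper":1},{"travel":[0,0,-0.6],"turn":0,"gripper":1},{"travel":[0,0,0],"turn":0,"gripper":1}]' 50;  python3 go.py 0.477 -0.136 0.15 168.1
```

```text
clock: 15.4
ee_pos: [0.4554, 0.2004, 0.152]
ee_rot: [0.382, 0.924, 0.002, 0.002]
force: [-0.3, 0.5, -0.8]
finger_gap: 0.0366
gripper_force: 50.4
t 15.4 pos [0.4554 0.2004 0.152 ] phi 135.11 q1,q6 [ 0.18 -0.61] gap 0.0366 F [-0.3  0.5 -0.8]
turn units -6.6 then shift units [ -3.02 -10.82   0.07]
```

```bash
python3 -m inch '[{"travel":[0,0,0],"turn":-0.94,"gripper":1},{"travel":[0,0,0],"turn":-0.94,"gripper":1},{"travel":[0,0,0],"turn":-0.94,"gripper":1},{"travel":[0,0,0],"turn":-0.94,"gripper":1},{"travel":[0,0,0],"turn":-0.94,"gripper":1},{"travel":[0,0,0],"turn":-0.94,"gripper":1},{"travel":[0,0,0],"turn":-0.96,"gripper":1},{"travel":[-0.27,-0.98,0],"turn":0,"gripper":1},{"travel":[-0.27,-0.98,0],"turn":0,"gripper":1},{"travel":[-0.27,-0.98,0],"turn":0,"gripper":1},{"travel":[-0.27,-0.98,0],"turn":0,"gripper":1},{"travel":[-0.27,-0.98,0],"turn":0,"gripper":1},{"travel":[-0.27,-0.98,0],"turn":0,"gripper":1},{"travel":[-0.27,-0.98,0],"turn":0,"gripper":1},{"travel":[-0.27,-0.98,0],"turn":0,"gripper":1},{"travel":[-0.27,-0.98,0],"turn":0,"gripper":1},{"travel":[-0.27,-0.98,0],"turn":0,"gripper":1},{"travel":[-0.27,-0.98,0],"turn":0,"gripper":1},{"travel":[0,0,0],"turn":0,"gripper":1},{"travel":[0,0,0],"turn":0,"gripper":1}]';  python3 go.py 0.477 -0.136 0.047 168.1
```

```text
clock: 17.4
ee_pos: [0.4745, -0.1347, 0.1484]
ee_rot: [0.104, 0.995, 0.0, -0.001]
force: [-0.9, 0.3, -1.0]
finger_gap: 0.0368
gripper_force: 50.5
t 17.4 pos [ 0.4745 -0.1347  0.1484] phi 168.03 q1,q6 [-0.52 -1.88] gap 0.0368 F [-0.9  0.3 -1. ]
turn units -0.01 then shift units [-0.09 -0.02  3.38]
```

```bash
python3 -m inch '[{"travel":[-0.09,0,0.9],"turn":0,"gripper":1},{"travel":[0,0,0.9],"turn":0,"gripper":1},{"travel":[0,0,0.9],"turn":0,"gripper":1},{"travel":[0,0,0.6],"turn":0,"gripper":1},{"travel":[0,0,0.05],"turn":0,"gripper":1},{"travel":[0,0,0],"turn":0,"gripper":0.45},{"travel":[0,0,0],"turn":0,"gripper":0.45},{"travel":[0,0,-0.3],"turn":0,"gripper":0.45},{"travel":[0,0,-1],"turn":0,"gripper":0.45},{"travel":[0,0,-1],"turn":0,"gripper":0.45},{"travel":[0,0,-1],"turn":0,"gripper":0.45},{"travel":[0,0,0],"turn":0,"gripper":0.45}]';  python3 go.py 0.567 -0.156 0.09 168.1
python3 - <<'E'
from h import *
p,d=snap('scene','s1'); cv2.imwrite('pics/s1c.png',cv2.resize(p[100:300,120:400,::-1],None,fx=2.5,fy=2.5))
E
```

```text
clock: 18.6
ee_pos: [0.479, -0.1358, 0.1521]
ee_rot: [0.103, 0.995, -0.002, 0.004]
force: [1.3, -0.2, 0.2]
finger_gap: 0.0471
gripper_force: 0.0
t 18.6 pos [ 0.479  -0.1358  0.1521] phi 168.12 q1,q6 [-0.51 -1.88] gap 0.0471 F [ 1.3 -0.2  0.2]
turn units 0.0 then shift units [-3.01 -0.05  2.07]
```

View pics/s1c.png

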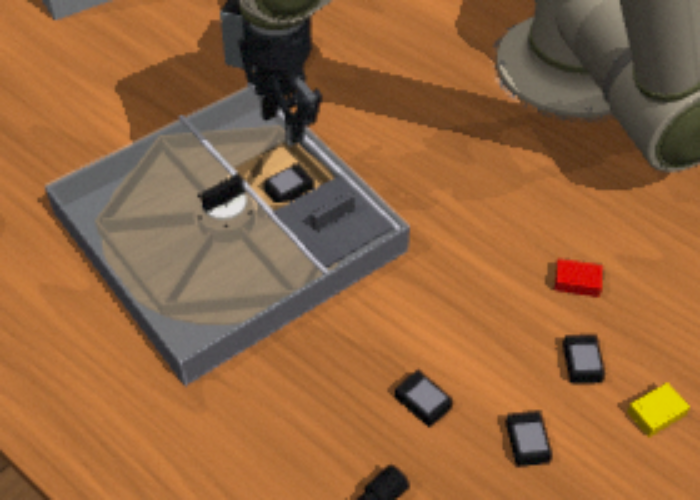

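The pack lies flat in the cell (crop (287,183)), and three packs remain on the sideboard. Next I index the drum by 60°.

```bash
python3 -m inch '[{"travel":[-1,0,0],"turn":0,"gripper":0.5},{"travel":[-1,-0.05,0],"turn":0,"gripper":0.5},{"travel":[-1,0,0],"turn":0,"gripper":0.5},{"travel":[0,0,1],"turn":0,"gripper":0.5},{"travel":[0,0,1],"turn":0,"gripper":0.5},{"travel":[0,0,0],"turn":0,"gripper":0.5},{"travel":[0,0,0],"turn":0,"gripper":1},{"travel":[0,0,0],"turn":0,"gripper":1},{"travel":[0,0,0],"turn":0,"gripper":1},{"travel":[0,0,0],"turn":0,"gripper":1},{"travel":[0,0,0],"turn":0,"gripper":1}]' 50; python3 go.py; python3 -m inch '[{"travel":[0,0,0],"turn":0.8,"gripper":1},{"travel":[0,0,0],"turn":0.8,"gripper":1},{"travel":[0,0,0],"turn":0.8,"gripper":1},{"travel":[0,0,0],"turn":0.8,"gripper":1},{"travel":[0,0,0],"turn":0.8,"gripper":1},{"travel":[0,0,0],"turn":0.8,"gripper":1},{"travel":[0,0,0],"turn":0.8,"gripper":1},{"travel":[0,0,0],"turn":0.8,"gripper":1},{"travel":[0,0,0],"turn":0.8,"gripper":1},{"travel":[0,0,0],"turn":0.8,"gripper":1},{"travel":[0,0,0],"turn":0.8,"gripper":1},{"travel":[0,0,0],"turn":0.8,"gripper":1},{"travel":[0,0,0],"turn":0.8,"gripper":1},{"travel":[0,0,0],"turn":0.8,"gripper":1},{"travel":[0,0,0],"turn":0.8,"gripper":1},{"travel":[0,0,0],"turn":0,"gripper":1},{"travel":[0,0,0],"turn":0,"gripper":1}]'; python3 go.py
```

```text
clock: 19.75
ee_pos: [0.5657, -0.1566, 0.0895]
ee_rot: [0.104, 0.995, -0.001, 0.001]
force: [-2.2, -5.3, 0.7]
finger_gap: 0.0106
gripper_force: 50.2
t 19.8 pos [ 0.5657 -0.1566  0.0895] phi 168.08 q1,q6 [-0.47 -1.83] gap 0.0106 F [-2.2 -5.3  0.7]
clock: 21.45
ee_pos: [0.5664, -0.1558, 0.0894]
ee_rot: [0.586, 0.81, 0.0, 0.002]
force: [1.7, -0.9, 6.3]
finger_gap: 0.0109
gripper_force: 51.0
t 21.4 pos [ 0.5664 -0.1558  0.0894] phi 108.19 q1,q6 [-0.47 -0.79] gap 0.0109 F [ 1.7 -0.9  6.3]
```

```bash
python3 -m inch '[{"travel":[0,0,0],"turn":0,"gripper":0.4},{"travel":[0,0,0],"turn":0,"gripper":0.4},{"travel":[0,0,0],"turn":0,"gripper":0.4},{"travel":[0,0,-1],"turn":0,"gripper":0.3},{"travel":[0,0,-1],"turn":0,"gripper":0.3},{"travel":[0,0,-1],"turn":1,"gripper":0.3},{"travel":[0,0,0],"turn":1,"gripper":0.3},{"travel":[0,0,0],"turn":1,"gripper":0.3},{"travel":[0,0,0],"turn":1,"gripper":0.3},{"travel":[0,0,0],"turn":1,"gripper":0.3},{"travel":[0,0,0],"turn":1,"gripper":0.3},{"travel":[0,0,0],"turn":1,"gripper":0.3},{"travel":[0,0,0],"turn":1,"gripper":0.3},{"travel":[0,0,0],"turn":1,"gripper":0.3},{"travel":[0,0,0],"turn":1,"gripper":0.3},{"travel":[0,0,0],"turn":1,"gripper":0.3},{"travel":[0,0,0],"turn":1,"gripper":0.3},{"travel":[0,0,0],"turn":1,"gripper":0.3},{"travel":[0,0,0],"turn":0,"gripper":0.3}]'; python3 packs.py c | head -9;python3 car.py | grep '>'; python3 go.py 0.4375 0.2955 0.14 43.5
```

```text
clock: 23.35
ee_pos: [0.5652, -0.1552, 0.1775]
ee_rot: [0.93, 0.367, -0.0, -0.0]
force: [0.4, -0.2, -0.0]
finger_gap: 0.0601
gripper_force: 0.0
top [ 0.435  0.295 50.342 36.023 44.036] [165. 218.] depthpt [0.436 0.293 0.021]
top [ 0.562  0.305 56.029 35.867 48.994] [161. 179.] depthpt [0.562 0.304 0.02 ]
top [ 0.597  0.188 53.863 33.666 83.866] [197. 168.] depthpt [0.595 0.187 0.021]
top [  0.669   0.427  89.786  57.018 -34.254] [123. 147.] depthpt [0.657 0.406 0.088]
top [  0.765   0.225 146.908  29.714  -2.52 ] [185. 118.] depthpt [0.76  0.223 0.028]
scene [  0.766   0.226 153.145  32.36   -3.012] [259. 308.] depthpt [0.77  0.227 0.028]
scene [ 0.567  0.309 61.338 40.76  48.065] [331. 275.] depthpt [0.568 0.309 0.021]
scene [ 0.603  0.191 60.158 45.143 86.706] [289. 259.] depthpt [0.605 0.194 0.021]
scene [ 0.441  0.297 61.06  42.243 41.649] [353. 243.] depthpt [0.442 0.299 0.021]
top top>0.07 [(array([498., -33.]), array([10., 60.]), -12.1, 67, np.float64(0.09)), (array([ 313., -340.]), array([24., 29.]), -70.8, 99, np.float64(0.117))]
scene top>0.07 [(array([ 319., -333.]), array([20., 33.]), -29.0, 61, np.float64(0.105)), (array([ 568., -155.]), array([16., 56.]), -73.1, 113, np.float64(0.091)), (array([499., -32.]), array([15., 58.]), -6.7, 100, np.float64(0.09))]
t 23.6 pos [ 0.5653 -0.1553  0.1777] phi 43.21 q1,q6 [-0.47  0.35] gap 0.06 F [-0.3 -0.4  1.4]
turn units -0.06 then shift units [  7.25 -13.83   1.26]
```

```bash
python3 -m inch '[{"travel":[0.52,-0.99,0.09],"turn":0,"gripper":0.3},{"travel":[0.52,-0.99,0.09],"turn":0,"gripper":0.3},{"travel":[0.52,-0.99,0.09],"turn":0,"gripper":0.3},{"travel":[0.52,-0.99,0.09],"turn":0,"gripper":0.3},{"travel":[0.52,-0.99,0.09],"turn":0,"gripper":0.3},{"travel":[0.52,-0.99,0.09],"turn":0,"gripper":0.3},{"travel":[0.52,-0.99,0.09],"turn":0,"gripper":0.3},{"travel":[0.52,-0.99,0.09],"turn":0,"gripper":0.3},{"travel":[0.52,-0.99,0.09],"turn":0,"gripper":0.3},{"travel":[0.52,-0.99,0.09],"turn":0,"gripper":0.3},{"travel":[0.52,-0.99,0.09],"turn":0,"gripper":0.3},{"travel":[0.52,-0.99,0.09],"turn":0,"gripper":0.3},{"travel":[0.52,-0.99,0.09],"turn":0,"gripper":0.3},{"travel":[0.52,-0.99,0.09],"turn":0,"gripper":0.3},{"travel":[0,0,0],"turn":0,"gripper":0.3},{"travel":[0,0,0],"turn":0,"gripper":0.3}]';  python3 go.py 0.4375 0.2955 0.0255 43.5
```

```text
clock: 25.15
ee_pos: [0.4405, 0.2979, 0.1398]
ee_rot: [0.93, 0.368, -0.0, 0.0]
force: [0.4, 0.0, 1.0]
finger_gap: 0.06
gripper_force: 0.0
t 25.1 pos [0.4405 0.2979 0.1398] phi 43.24 q1,q6 [0.37 1.19] gap 0.06 F [0.4 0.  1. ]
turn units -0.05 then shift units [-0.13 -0.01  3.81]
```

```bash
python3 -m inch '[{"travel":[-0.12,0,0.95],"turn":0,"gripper":0.3},{"travel":[0,0,0.95],"turn":0,"gripper":0.3},{"travel":[0,0,0.95],"turn":0,"gripper":0.3},{"travel":[0,0,0.95],"turn":0,"gripper":0.3},{"travel":[0,0,0],"turn":0,"gripper":0.3},{"travel":[0,0,0],"turn":0,"gripper":1},{"travel":[0,0,0],"turn":0,"gripper":1},{"travel":[0,0,0],"turn":0,"gripper":1},{"travel":[0,0,0],"turn":0,"gripper":1},{"travel":[0,0,-0.5],"turn":0,"gripper":1},{"travel":[0,0,-1],"turn":0,"gripper":1},{"travel":[0,0,-1],"turn":0,"gripper":1},{"travel":[0,0,-1],"turn":0,"gripper":1},{"travel":[0,0,-0.6],"turn":0,"gripper":1},{"travel":[0,0,0],"turn":0,"gripper":1}]' 50;  python3 go.py 0.477 -0.136 0.15 78.1
```

```text
clock: 26.65
ee_pos: [0.439, 0.2955, 0.1517]
ee_rot: [0.93, 0.367, 0.003, 0.0]
force: [0.6, 0.7, -1.0]
finger_gap: 0.0368
gripper_force: 50.5
t 26.6 pos [0.439  0.2955 0.1517] phi 43.12 q1,q6 [0.37 1.19] gap 0.0368 F [ 0.6  0.7 -1. ]
turn units -7.0 then shift units [-13.81   4.21   0.06]
```

```bash
python3 -m inch '[{"travel":[0,0,0],"turn":-1,"gripper":1},{"travel":[0,0,0],"turn":-1,"gripper":1},{"travel":[0,0,0],"turn":-1,"gripper":1},{"travel":[0,0,0],"turn":-1,"gripper":1},{"travel":[0,0,0],"turn":-1,"gripper":1},{"travel":[0,0,0],"turn":-1,"gripper":1},{"travel":[0,0,0],"turn":-1,"gripper":1}]'; python3 -m inch '[{"travel":[-0.98,0.3,0],"turn":0,"gripper":1},{"travel":[-0.98,0.3,0],"turn":0,"gripper":1},{"travel":[-0.98,0.3,0],"turn":0,"gripper":1},{"travel":[-0.98,0.3,0],"turn":0,"gripper":1},{"travel":[-0.98,0.3,0],"turn":0,"gripper":1},{"travel":[-0.98,0.3,0],"turn":0,"gripper":1},{"travel":[-0.98,0.3,0],"turn":0,"gripper":1},{"travel":[-0.98,0.3,0],"turn":0,"gripper":1},{"travel":[-0.98,0.3,0],"turn":0,"gripper":1},{"travel":[-0.98,0.3,0],"turn":0,"gripper":1},{"travel":[-0.98,0.3,0],"turn":0,"gripper":1},{"travel":[-0.98,0.3,0],"turn":0,"gripper":1},{"travel":[-0.98,0.3,0],"turn":0,"gripper":1},{"travel":[-0.98,0.3,0],"turn":0,"gripper":1},{"travel":[0,0,0],"turn":0,"gripper":1},{"travel":[0,0,0],"turn":0,"gripper":1}]';  python3 go.py 0.477 -0.136 0.047 78.1
```

```text
clock: 27.35
ee_pos: [0.4376, 0.2949, 0.1478]
ee_rot: [0.775, 0.631, -0.001, -0.0]
force: [0.6, 0.2, -1.2]
finger_gap: 0.0367
gripper_force: 50.5
clock: 28.95
ee_pos: [0.476, -0.1337, 0.148]
ee_rot: [0.777, 0.63, -0.0, -0.001]
force: [-0.5, -0.1, -0.4]
finger_gap: 0.0365
gripper_force: 50.4
t 28.9 pos [ 0.476  -0.1337  0.148 ] phi 78.03 q1,q6 [-0.51 -0.3 ] gap 0.0365 F [-0.5 -0.1 -0.4]
turn units -0.01 then shift units [-0.07  0.05  3.37]
```

```bash
python3 -m inch '[{"travel":[-0.07,0.05,0.9],"turn":0,"gripper":1},{"travel":[0,0,0.9],"turn":0,"gripper":1},{"travel":[0,0,0.9],"turn":0,"gripper":1},{"travel":[0,0,0.6],"turn":0,"gripper":1},{"travel":[0,0,0.05],"turn":0,"gripper":1},{"travel":[0,0,0],"turn":0,"gripper":0.45},{"travel":[0,0,0],"turn":0,"gripper":0.45},{"travel":[0,0,-0.3],"turn":0,"gripper":0.45},{"travel":[0,0,-1],"turn":0,"gripper":0.45},{"travel":[0,0,-1],"turn":0,"gripper":0.45},{"travel":[0,0,-1],"turn":0,"gripper":0.45},{"travel":[0,0,0],"turn":-1,"gripper":0.45},{"travel":[0,0,0],"turn":-1,"gripper":0.45},{"travel":[0,0,0],"turn":-1,"gripper":0.45},{"travel":[0,0,0],"turn":-1,"gripper":0.45},{"travel":[0,0,0],"turn":-1,"gripper":0.45},{"travel":[0,0,0],"turn":-1,"gripper":0.45},{"travel":[0,0,0],"turn":0,"gripper":0.45}]';  python3 go.py 0.567 -0.156 0.09 108.1
python3 - <<'E'
from h import *
p,d=snap('scene','s2'); cv2.imwrite('pics/s2c.png',cv2.resize(p[100:300,120:400,::-1],None,fx=2.5,fy=2.5))
E
```

```text
clock: 30.75
ee_pos: [0.4776, -0.1359, 0.1483]
ee_rot: [0.587, 0.81, 0.0, 0.001]
force: [0.4, -0.7, 0.0]
finger_gap: 0.0469
gripper_force: 0.0
t 30.8 pos [ 0.4776 -0.1359  0.1483] phi 108.15 q1,q6 [-0.52 -0.83] gap 0.0469 F [ 0.4 -0.7  0. ]
turn units 0.01 then shift units [-1.56  2.62  1.94]
```

View pics/s2c.png

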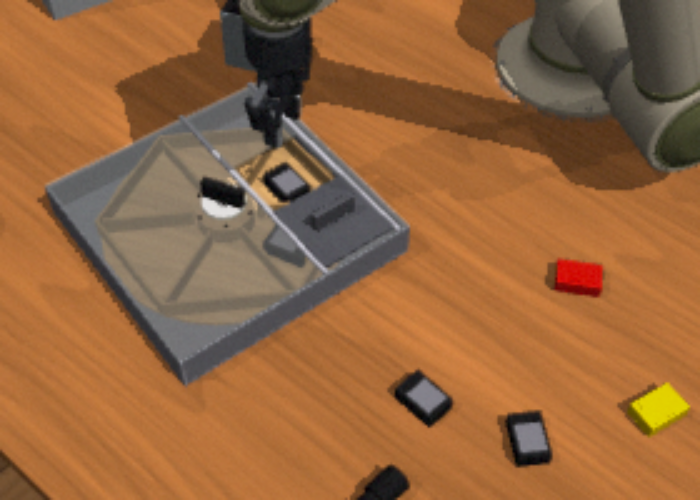

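The second pack is in at crop (287,183), and the first shows through the cover at (287,245). I index again.

```bash
python3 -m inch '[{"travel":[-0.52,0.87,0],"turn":0,"gripper":0.5},{"travel":[-0.52,0.87,0],"turn":0,"gripper":0.5},{"travel":[-0.52,0.87,0],"turn":0,"gripper":0.5},{"travel":[0,0,0.97],"turn":0,"gripper":0.5},{"travel":[0,0,0.97],"turn":0,"gripper":0.5},{"travel":[0,0,0],"turn":0,"gripper":0.5},{"travel":[0,0,0],"turn":0,"gripper":1},{"travel":[0,0,0],"turn":0,"gripper":1},{"travel":[0,0,0],"turn":0,"gripper":1},{"travel":[0,0,0],"turn":0,"gripper":1},{"travel":[0,0,0],"turn":0,"gripper":1}]' 50; python3 go.py; python3 -m inch '[{"travel":[0,0,0],"turn":0.8,"gripper":1},{"travel":[0,0,0],"turn":0.8,"gripper":1},{"travel":[0,0,0],"turn":0.8,"gripper":1},{"travel":[0,0,0],"turn":0.8,"gripper":1},{"travel":[0,0,0],"turn":0.8,"gripper":1},{"travel":[0,0,0],"turn":0.8,"gripper":1},{"travel":[0,0,0],"turn":0.8,"gripper":1},{"travel":[0,0,0],"turn":0.8,"gripper":1},{"travel":[0,0,0],"turn":0.8,"gripper":1},{"travel":[0,0,0],"turn":0.8,"gripper":1},{"travel":[0,0,0],"turn":0.8,"gripper":1},{"travel":[0,0,0],"turn":0.8,"gripper":1},{"travel":[0,0,0],"turn":0.8,"gripper":1},{"travel":[0,0,0],"turn":0.8,"gripper":1},{"travel":[0,0,0],"turn":0.8,"gripper":1},{"travel":[0,0,0],"turn":0,"gripper":1},{"travel":[0,0,0],"turn":0,"gripper":1}]'; python3 -m inch '[{"travel":[0,0,0],"turn":0,"gripper":0.4},{"travel":[0,0,0],"turn":0,"gripper":0.4},{"travel":[0,0,0],"turn":0,"gripper":0.4},{"travel":[0,0,-1],"turn":0,"gripper":0.3},{"travel":[0,0,-1],"turn":0,"gripper":0.3},{"travel":[0,0,-1],"turn":0,"gripper":0.3},{"travel":[0,0,0],"turn":0,"gripper":0.3}]'; python3 packs.py d;python3 car.py | grep '>'; python3 go.py 0.5645 0.3065 0.14 47.5
```

```text
clock: 31.9
ee_pos: [0.5668, -0.1566, 0.0913]
ee_rot: [0.587, 0.809, -0.0, 0.001]
force: [-4.3, -1.4, 7.4]
finger_gap: 0.0107
gripper_force: 50.0
t 31.9 pos [ 0.5668 -0.1566  0.0913] phi 108.09 q1,q6 [-0.47 -0.79] gap 0.0107 F [-4.3 -1.4  7.4]
clock: 33.6
ee_pos: [0.567, -0.1567, 0.0912]
ee_rot: [0.913, 0.407, 0.001, 0.001]
force: [-1.8, -1.1, 6.9]
finger_gap: 0.0106
gripper_force: 49.9
clock: 34.3
ee_pos: [0.568, -0.1567, 0.1834]
ee_rot: [0.913, 0.408, 0.003, 0.003]
force: [0.5, -0.2, -0.8]
finger_gap: 0.0595
gripper_force: 0.0
top [ 0.53   0.293 53.784 35.772 49.023] [165. 189.] depthpt [0.53  0.292 0.02 ]
top [ 0.597  0.188 53.863 33.666 83.866] [197. 168.] depthpt [0.595 0.187 0.021]
top [  0.669   0.426  88.033  55.778 -32.415] [123. 147.] depthpt [0.657 0.405 0.086]
top [  0.765   0.225 146.913  29.618  -2.577] [185. 118.] depthpt [0.759 0.223 0.027]
scene [  0.766   0.226 153.145  32.36   -3.012] [259. 308.] depthpt [0.771 0.227 0.029]
scene [ 0.535  0.297 61.909 41.129 47.557] [334. 265.] depthpt [0.537 0.298 0.021]
scene [ 0.603  0.191 60.084 45.143 86.706] [289. 259.] depthpt [0.605 0.193 0.021]
scene [ -0.41   -0.861 160.754 157.361 -48.174] [248.   4.] depthpt [-0.717 -1.15  -0.168]
top top>0.07 [(array([498., -33.]), array([10., 60.]), -11.8, 68, np.float64(0.089)), (array([ 315., -338.]), array([26., 28.]), 3.9, 96, np.float64(0.115))]
scene top>0.07 [(array([ 316., -340.]), array([25., 27.]), -70.2, 71, np.float64(0.105)), (array([ 566., -155.]), array([12., 58.]), 46.6, 69, np.float64(0.091)), (array([498., -34.]), array([13., 61.]), -12.2, 99, np.float64(0.092))]
t 34.5 pos [ 0.5661 -0.1559  0.1781] phi 48.1 q1,q6 [-0.47  0.26] gap 0.0598 F [-0.9 -0.2 -0.1]
turn units 0.12 then shift units [ 11.33 -10.45   1.27]
```

One pack was knocked to (0.532,0.294), so I'm using its new pose.

```bash
python3 -m inch '[{"travel":[0.95,-0.99,0.11],"turn":0,"gripper":0.3},{"travel":[0.95,-0.99,0.11],"turn":0,"gripper":0.3},{"travel":[0.95,-0.99,0.11],"turn":0,"gripper":0.3},{"travel":[0.95,-0.99,0.11],"turn":0,"gripper":0.3},{"travel":[0.95,-0.99,0.11],"turn":0,"gripper":0.3},{"travel":[0.95,-0.99,0.11],"turn":0,"gripper":0.3},{"travel":[0.95,-0.99,0.11],"turn":0,"gripper":0.3},{"travel":[0.95,-0.99,0.11],"turn":0,"gripper":0.3},{"travel":[0.95,-0.99,0.11],"turn":0,"gripper":0.3},{"travel":[0.95,-0.99,0.11],"turn":0,"gripper":0.3},{"travel":[0.95,-0.99,0.11],"turn":0,"gripper":0.3},{"travel":[0,0,0],"turn":0,"gripper":0.3},{"travel":[0,0,0],"turn":0,"gripper":0.3}]';  python3 go.py 0.532 0.2945 0.0255 48
```

```text
clock: 35.8
ee_pos: [0.532, 0.2958, 0.1415]
ee_rot: [0.913, 0.408, -0.001, -0.0]
force: [0.0, -0.3, -1.3]
finger_gap: 0.0601
gripper_force: 0.0
t 35.8 pos [0.532  0.2958 0.1415] phi 48.2 q1,q6 [0.31 1.04] gap 0.0601 F [ 0.  -0.3 -1.3]
turn units 0.04 then shift units [-0.03  0.03  3.87]
```

```bash
python3 -m inch '[{"travel":[0,0,0.97],"turn":0,"gripper":0.3},{"travel":[0,0,0.97],"turn":0,"gripper":0.3},{"travel":[0,0,0.97],"turn":0,"gripper":0.3},{"travel":[0,0,0.96],"turn":0,"gripper":0.3},{"travel":[0,0,0],"turn":0,"gripper":0.3},{"travel":[0,0,0],"turn":0,"gripper":1},{"travel":[0,0,0],"turn":0,"gripper":1},{"travel":[0,0,0],"turn":0,"gripper":1},{"travel":[0,0,0],"turn":0,"gripper":1},{"travel":[0,0,-0.5],"turn":0,"gripper":1},{"travel":[0,0,-1],"turn":0,"gripper":1},{"travel":[0,0,-1],"turn":0,"gripper":1},{"travel":[0,0,-1],"turn":0,"gripper":1},{"travel":[0,0,-0.6],"turn":0,"gripper":1},{"travel":[0,0,0],"turn":0,"gripper":1}]' 50;  python3 go.py 0.477 -0.136 0.15 78.1
```

```text
clock: 37.3
ee_pos: [0.5336, 0.2958, 0.1528]
ee_rot: [0.913, 0.408, 0.003, 0.0]
force: [-0.0, 0.4, -1.1]
finger_gap: 0.0369
gripper_force: 51.2
t 37.3 pos [0.5336 0.2958 0.1528] phi 48.11 q1,q6 [0.31 1.04] gap 0.0369 F [-0.   0.4 -1.1]
turn units -6.0 then shift units [-14.47   1.12   0.09]
```

```bash
python3 -m inch '[{"travel":[0,0,0],"turn":-1,"gripper":1},{"travel":[0,0,0],"turn":-1,"gripper":1},{"travel":[0,0,0],"turn":-1,"gripper":1},{"travel":[0,0,0],"turn":-1,"gripper":1},{"travel":[0,0,0],"turn":-1,"gripper":1},{"travel":[0,0,0],"turn":-1,"gripper":1},{"travel":[0,0,0],"turn":0,"gripper":1}]'; python3 -m inch '[{"travel":[-0.96,0.08,0],"turn":0,"gripper":1},{"travel":[-0.96,0.08,0],"turn":0,"gripper":1},{"travel":[-0.96,0.08,0],"turn":0,"gripper":1},{"travel":[-0.96,0.08,0],"turn":0,"gripper":1},{"travel":[-0.96,0.08,0],"turn":0,"gripper":1},{"travel":[-0.96,0.08,0],"turn":0,"gripper":1},{"travel":[-0.96,0.08,0],"turn":0,"gripper":1},{"travel":[-0.96,0.08,0],"turn":0,"gripper":1},{"travel":[-0.96,0.08,0],"turn":0,"gripper":1},{"travel":[-0.96,0.08,0],"turn":0,"gripper":1},{"travel":[-0.96,0.08,0],"turn":0,"gripper":1},{"travel":[-0.96,0.08,0],"turn":0,"gripper":1},{"travel":[-0.96,0.08,0],"turn":0,"gripper":1},{"travel":[-0.96,0.08,0],"turn":0,"gripper":1},{"travel":[-0.96,0.08,0],"turn":0,"gripper":1},{"travel":[0,0,0],"turn":0,"gripper":1},{"travel":[0,0,0],"turn":0,"gripper":1}]';  python3 go.py 0.477 -0.136 0.047 78.1
```

```text
clock: 38.0
ee_pos: [0.5322, 0.2952, 0.1486]
ee_rot: [0.776, 0.63, -0.001, -0.0]
force: [-0.8, 0.8, -1.0]
finger_gap: 0.0369
gripper_force: 51.2
clock: 39.7
ee_pos: [0.4786, -0.1348, 0.1493]
ee_rot: [0.777, 0.629, -0.0, -0.001]
force: [-0.8, -0.1, -1.4]
finger_gap: 0.0366
gripper_force: 51.1
t 39.7 pos [ 0.4786 -0.1348  0.1493] phi 77.94 q1,q6 [-0.51 -0.3 ] gap 0.0366 F [-0.8 -0.1 -1.4]
turn units -0.03 then shift units [-0.05 -0.04  3.41]
```

```bash
python3 -m inch '[{"travel":[-0.05,-0.04,0.9],"turn":0,"gripper":1},{"travel":[0,0,0.9],"turn":0,"gripper":1},{"travel":[0,0,0.9],"turn":0,"gripper":1},{"travel":[0,0,0.65],"turn":0,"gripper":1},{"travel":[0,0,0.05],"turn":0,"gripper":1},{"travel":[0,0,0],"turn":0,"gripper":0.45},{"travel":[0,0,0],"turn":0,"gripper":0.45},{"travel":[0,0,-0.3],"turn":0,"gripper":0.45},{"travel":[0,0,-1],"turn":0,"gripper":0.45},{"travel":[0,0,-1],"turn":0,"gripper":0.45},{"travel":[0,0,-1],"turn":0,"gripper":0.45},{"travel":[0,0,0],"turn":1,"gripper":0.45},{"travel":[0,0,0],"turn":1,"gripper":0.45},{"travel":[0,0,0],"turn":1,"gripper":0.45},{"travel":[0,0,0],"turn":1,"gripper":0.45},{"travel":[0,0,0],"turn":1,"gripper":0.45},{"travel":[0,0,0],"turn":1,"gripper":0.45},{"travel":[0,0,0],"turn":0,"gripper":0.45}]';  python3 go.py 0.567 -0.156 0.09 48.1
python3 - <<'E'
from h import *
p,d=snap('scene','s3'); cv2.imwrite('pics/s3c.png',cv2.resize(p[100:300,120:400,::-1],None,fx=2.5,fy=2.5))
E
```

```text
clock: 41.5
ee_pos: [0.4774, -0.1358, 0.1477]
ee_rot: [0.913, 0.407, 0.0, 0.0]
force: [0.7, -0.1, -0.7]
finger_gap: 0.0468
gripper_force: 0.0
t 41.5 pos [ 0.4774 -0.1358  0.1477] phi 48.06 q1,q6 [-0.52  0.22] gap 0.0468 F [ 0.7 -0.1 -0.7]
turn units -0.01 then shift units [1.49 2.67 1.92]
```

View pics/s3c.png

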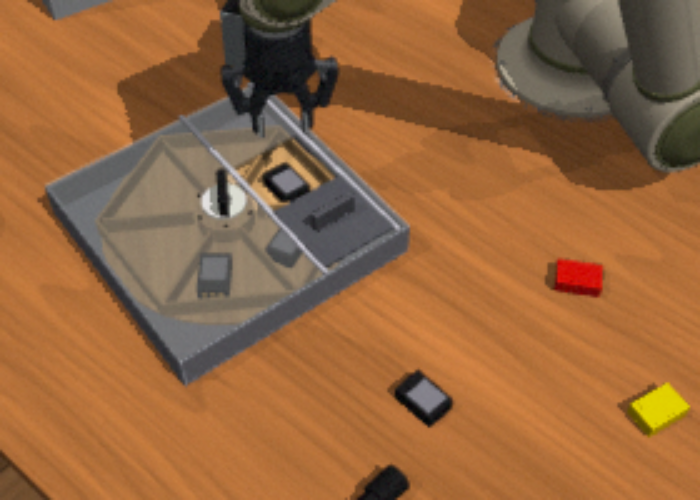

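Three packs are in (crop (287,183), (285,248) and (215,272)), with the last one on the sideboard at (425,397). I index 48°→-12°.

```bash
python3 -m inch '[{"travel":[0.5,0.89,0],"turn":0,"gripper":0.5},{"travel":[0.5,0.89,0],"turn":0,"gripper":0.5},{"travel":[0.5,0.89,0],"turn":0,"gripper":0.5},{"travel":[0,0,0.96],"turn":0,"gripper":0.5},{"travel":[0,0,0.96],"turn":0,"gripper":0.5},{"travel":[0,0,0],"turn":0,"gripper":0.5},{"travel":[0,0,0],"turn":0,"gripper":1},{"travel":[0,0,0],"turn":0,"gripper":1},{"travel":[0,0,0],"turn":0,"gripper":1},{"travel":[0,0,0],"turn":0,"gripper":1},{"travel":[0,0,0],"turn":0,"gripper":1}]' 50; python3 go.py; python3 -m inch '[{"travel":[0,0,0],"turn":0.8,"gripper":1},{"travel":[0,0,0],"turn":0.8,"gripper":1},{"travel":[0,0,0],"turn":0.8,"gripper":1},{"travel":[0,0,0],"turn":0.8,"gripper":1},{"travel":[0,0,0],"turn":0.8,"gripper":1},{"travel":[0,0,0],"turn":0.8,"gripper":1},{"travel":[0,0,0],"turn":0.8,"gripper":1},{"travel":[0,0,0],"turn":0.8,"gripper":1},{"travel":[0,0,0],"turn":0.8,"gripper":1},{"travel":[0,0,0],"turn":0.8,"gripper":1},{"travel":[0,0,0],"turn":0.8,"gripper":1},{"travel":[0,0,0],"turn":0.8,"gripper":1},{"travel":[0,0,0],"turn":0.8,"gripper":1},{"travel":[0,0,0],"turn":0.8,"gripper":1},{"travel":[0,0,0],"turn":0.8,"gripper":1},{"travel":[0,0,0],"turn":0,"gripper":1},{"travel":[0,0,0],"turn":0,"gripper":1}]'; python3 -m inch '[{"travel":[0,0,0],"turn":0,"gripper":0.4},{"travel":[0,0,0],"turn":0,"gripper":0.4},{"travel":[0,0,0],"turn":0,"gripper":0.4},{"travel":[0,0,-1],"turn":0,"gripper":0.3},{"travel":[0,0,-1],"turn":0,"gripper":0.3},{"travel":[0,0,-1],"turn":0,"gripper":0.3},{"travel":[0,0,0],"turn":0,"gripper":0.3}]'; python3 packs.py e;python3 car.py | grep '>'; python3 go.py 0.599 0.189 0.14 85
```

```text
clock: 42.65
ee_pos: [0.5675, -0.1561, 0.0912]
ee_rot: [0.913, 0.408, 0.001, 0.001]
force: [-1.4, 1.6, 7.5]
finger_gap: 0.0107
gripper_force: 49.9
t 42.6 pos [ 0.5675 -0.1561  0.0912] phi 48.13 q1,q6 [-0.47  0.26] gap 0.0107 F [-1.4  1.6  7.5]
clock: 44.35
ee_pos: [0.5678, -0.1571, 0.0912]
ee_rot: [0.995, -0.103, 0.002, 0.001]
force: [-0.8, -2.4, 5.6]
finger_gap: 0.0109
gripper_force: 50.3
clock: 45.05
ee_pos: [0.5684, -0.1564, 0.1833]
ee_rot: [0.995, -0.103, 0.004, 0.001]
force: [0.2, -0.4, 0.2]
finger_gap: 0.0598
gripper_force: 0.0
top [ 0.597  0.188 53.863 33.666 83.866] [197. 168.] depthpt [0.595 0.188 0.019]
top [  0.67    0.426  88.603  55.778 -32.415] [123. 147.] depthpt [0.657 0.405 0.089]
top [  0.765   0.225 146.908  29.714  -2.52 ] [185. 118.] depthpt [0.759 0.223 0.028]
scene [  0.766   0.226 153.145  32.36   -3.012] [259. 308.] depthpt [0.771 0.227 0.029]
scene [ 0.603  0.191 60.084 45.143 86.706] [289. 259.] depthpt [0.605 0.193 0.02 ]
scene [ -0.408  -0.863 165.934 157.361 -48.174] [247.   4.] depthpt [-0.707 -1.15  -0.166]
top top>0.07 [(array([ 558., -152.]), array([12., 20.]), -11.1, 28, np.float64(0.092)), (array([498., -32.]), array([10., 59.]), -12.1, 68, np.float64(0.093)), (array([ 315., -337.]), array([26., 27.]), 1.0, 94, np.float64(0.117))]
scene top>0.07 [(array([ 319., -335.]), array([18., 34.]), -30.9, 69, np.float64(0.103)), (array([ 567., -156.]), array([17., 56.]), -12.9, 119, np.float64(0.092)), (array([500., -35.]), array([14., 59.]), -12.0, 103, np.float64(0.089))]
t 45.2 pos [ 0.5666 -0.1557  0.178 ] phi -11.89 q1,q6 [-0.47  1.31] gap 0.0601 F [-0.1  0.2  0.7]
turn units 16.62 then shift units [-11.54  -0.07   1.27]
```

```bash
python3 -m inch '[{"travel":[0,0,0],"turn":-0.97,"gripper":0.3},{"travel":[0,0,0],"turn":-0.97,"gripper":0.3},{"travel":[0,0,0],"turn":-0.97,"gripper":0.3},{"travel":[0,0,0],"turn":-0.97,"gripper":0.3},{"travel":[0,0,0],"turn":-0.97,"gripper":0.3},{"travel":[0,0,0],"turn":-0.97,"gripper":0.3},{"travel":[0,0,0],"turn":-0.97,"gripper":0.3},{"travel":[0,0,0],"turn":-0.97,"gripper":0.3},{"travel":[0,0,0],"turn":-0.97,"gripper":0.3},{"travel":[0,0,0],"turn":-0.97,"gripper":0.3},{"travel":[0,0,0],"turn":-0.97,"gripper":0.3},{"travel":[0,0,0],"turn":-0.97,"gripper":0.3},{"travel":[0,0,0],"turn":-0.97,"gripper":0.3},{"travel":[0,0,0],"turn":-0.97,"gripper":0.3},{"travel":[0,0,0],"turn":-0.97,"gripper":0.3},{"travel":[0,0,0],"turn":-0.97,"gripper":0.3},{"travel":[0,0,0],"turn":-0.97,"gripper":0.3},{"travel":[0,0,0],"turn":-0.97,"gripper":0.3},{"travel":[0,0,0],"turn":-0.97,"gripper":0.3},{"travel":[0,0,0],"turn":-0.97,"gripper":0.3}]'; python3 -m inch '[{"travel":[0.96,0.01,0.1],"turn":0,"gripper":0.3},{"travel":[0.96,0.01,0.1],"turn":0,"gripper":0.3},{"travel":[0.96,0.01,0.1],"turn":0,"gripper":0.3},{"travel":[0.96,0.01,0.1],"turn":0,"gripper":0.3},{"travel":[0.96,0.01,0.1],"turn":0,"gripper":0.3},{"travel":[0.96,0.01,0.1],"turn":0,"gripper":0.3},{"travel":[0.96,0.01,0.1],"turn":0,"gripper":0.3},{"travel":[0.96,0.01,0.1],"turn":0,"gripper":0.3},{"travel":[0.96,0.01,0.1],"turn":0,"gripper":0.3},{"travel":[0.96,0.01,0.1],"turn":0,"gripper":0.3},{"travel":[0.96,0.01,0.1],"turn":0,"gripper":0.3},{"travel":[0.96,0.01,0.1],"turn":0,"gripper":0.3},{"travel":[0,0,0],"turn":0,"gripper":0.3},{"travel":[0,0,0],"turn":0,"gripper":0.3}]';python3 go.py 0.599 0.189 0.0255 85
```

```text
clock: 47.25
ee_pos: [0.5667, -0.1558, 0.1778]
ee_rot: [0.735, 0.678, -0.0, -0.001]
force: [0.1, -0.3, 0.3]
finger_gap: 0.0594
gripper_force: 0.0
clock: 48.65
ee_pos: [0.5997, 0.1881, 0.142]
ee_rot: [0.736, 0.677, -0.001, -0.001]
force: [0.1, -0.6, 0.5]
finger_gap: 0.06
gripper_force: 0.0
t 48.6 pos [0.5997 0.1881 0.142 ] phi 85.16 q1,q6 [0.12 0.2 ] gap 0.06 F [ 0.1 -0.6  0.5]
turn units 0.03 then shift units [ 0.03 -0.03  3.88]
```

```bash
python3 -m inch '[{"travel":[0,-0.03,0.97],"turn":0,"gripper":0.3},{"travel":[0,0,0.97],"turn":0,"gripper":0.3},{"travel":[0,0,0.97],"turn":0,"gripper":0.3},{"travel":[0,0,0.97],"turn":0,"gripper":0.3},{"travel":[0,0,0],"turn":0,"gripper":0.3},{"travel":[0,0,0],"turn":0,"gripper":1},{"travel":[0,0,0],"turn":0,"gripper":1},{"travel":[0,0,0],"turn":0,"gripper":1},{"travel":[0,0,0],"turn":0,"gripper":1},{"travel":[0,0,-0.5],"turn":0,"gripper":1},{"travel":[0,0,-1],"turn":0,"gripper":1},{"travel":[0,0,-1],"turn":0,"gripper":1},{"travel":[0,0,-1],"turn":0,"gripper":1},{"travel":[0,0,-0.6],"turn":0,"gripper":1},{"travel":[0,0,0],"turn":0,"gripper":1}]' 50;  python3 go.py 0.477 -0.136 0.15 78.1
```

```text
clock: 50.15
ee_pos: [0.6002, 0.1883, 0.1529]
ee_rot: [0.737, 0.676, 0.002, 0.002]
force: [-0.4, -1.3, -0.8]
finger_gap: 0.0368
gripper_force: 51.4
t 50.1 pos [0.6002 0.1883 0.1529] phi 85.11 q1,q6 [0.12 0.2 ] gap 0.0368 F [-0.4 -1.3 -0.8]
turn units 1.4 then shift units [-11.42  -1.79   0.1 ]
```

```bash
python3 -m inch '[{"travel":[0,0,0],"turn":0.7,"gripper":1},{"travel":[0,0,0],"turn":0.7,"gripper":1},{"travel":[-0.95,-0.15,0],"turn":0,"gripper":1},{"travel":[-0.95,-0.15,0],"turn":0,"gripper":1},{"travel":[-0.95,-0.15,0],"turn":0,"gripper":1},{"travel":[-0.95,-0.15,0],"turn":0,"gripper":1},{"travel":[-0.95,-0.15,0],"turn":0,"gripper":1},{"travel":[-0.95,-0.15,0],"turn":0,"gripper":1},{"travel":[-0.95,-0.15,0],"turn":0,"gripper":1},{"travel":[-0.95,-0.15,0],"turn":0,"gripper":1},{"travel":[-0.95,-0.15,0],"turn":0,"gripper":1},{"travel":[-0.95,-0.15,0],"turn":0,"gripper":1},{"travel":[-0.95,-0.15,0],"turn":0,"gripper":1},{"travel":[-0.95,-0.15,0],"turn":0,"gripper":1},{"travel":[0,0,0],"turn":0,"gripper":1},{"travel":[0,0,0],"turn":0,"gripper":1}]';  python3 go.py 0.477 -0.136 0.047 78.1
```

```text
clock: 51.75
ee_pos: [0.4755, -0.1354, 0.1491]
ee_rot: [0.777, 0.629, -0.0, -0.001]
force: [-0.2, 0.4, -1.1]
finger_gap: 0.0367
gripper_force: 51.4
t 51.8 pos [ 0.4755 -0.1354  0.1491] phi 78.03 q1,q6 [-0.52 -0.31] gap 0.0367 F [-0.2  0.4 -1.1]
turn units -0.01 then shift units [-0.01  0.05  3.4 ]
```

```bash
python3 -m inch '[{"travel":[0,0.05,0.9],"turn":0,"gripper":1},{"travel":[0,0,0.9],"turn":0,"gripper":1},{"travel":[0,0,0.9],"turn":0,"gripper":1},{"travel":[0,0,0.65],"turn":0,"gripper":1},{"travel":[0,0,0.05],"turn":0,"gripper":1},{"travel":[0,0,0],"turn":0,"gripper":0.45},{"travel":[0,0,0],"turn":0,"gripper":0.45},{"travel":[0,0,-0.3],"turn":0,"gripper":0.45},{"travel":[0,0,-1],"turn":0,"gripper":0.45},{"travel":[0,0,-1],"turn":0,"gripper":0.45},{"travel":[0,0,-1],"turn":0,"gripper":0.45}]'; python3 -m inch '[{"travel":[0,0,0],"turn":-1,"gripper":0.45},{"travel":[0,0,0],"turn":-1,"gripper":0.45},{"travel":[0,0,0],"turn":-1,"gripper":0.45},{"travel":[0,0,0],"turn":-1,"gripper":0.45},{"travel":[0,0,0],"turn":-1,"gripper":0.45},{"travel":[0,0,0],"turn":-1,"gripper":0.45},{"travel":[0,0,0],"turn":-1,"gripper":0.45},{"travel":[0,0,0],"turn":-1,"gripper":0.45},{"travel":[0,0,0],"turn":-1,"gripper":0.45},{"travel":[0,0,0],"turn":-1,"gripper":0.45},{"travel":[0,0,0],"turn":-1,"gripper":0.45},{"travel":[0,0,0],"turn":-1,"gripper":0.45},{"travel":[0,0,0],"turn":-1,"gripper":0.45},{"travel":[0,0,0],"turn":-1,"gripper":0.45},{"travel":[0,0,0],"turn":-1,"gripper":0.45},{"travel":[0,0,0],"turn":-1,"gripper":0.45},{"travel":[0,0,0],"turn":-1,"gripper":0.45},{"travel":[0,0,0],"turn":-1,"gripper":0.45},{"travel":[0,0,0],"turn":0,"gripper":0.45}]';  python3 go.py 0.567 -0.156 0.09 168.1
python3 - <<'E'
from h import *
p,d=snap('scene','s4'); cv2.imwrite('pics/s4c.png',cv2.resize(p[100:300,120:400,::-1],None,fx=2.5,fy=2.5))
E
```

```text
clock: 52.85
ee_pos: [0.4773, -0.1355, 0.1488]
ee_rot: [0.777, 0.63, 0.0, 0.0]
force: [-0.4, -1.3, -0.5]
finger_gap: 0.0467
gripper_force: 0.0
clock: 54.75
ee_pos: [0.4775, -0.1356, 0.1476]
ee_rot: [0.103, 0.995, -0.0, 0.0]
force: [-0.3, 0.3, 0.2]
finger_gap: 0.0471
gripper_force: 0.0
t 54.8 pos [ 0.4775 -0.1356  0.1476] phi 168.15 q1,q6 [-0.52 -1.88] gap 0.0471 F [-0.3  0.3  0.2]
turn units 0.01 then shift units [-3.06 -0.05  1.92]
```

View pics/s4c.png

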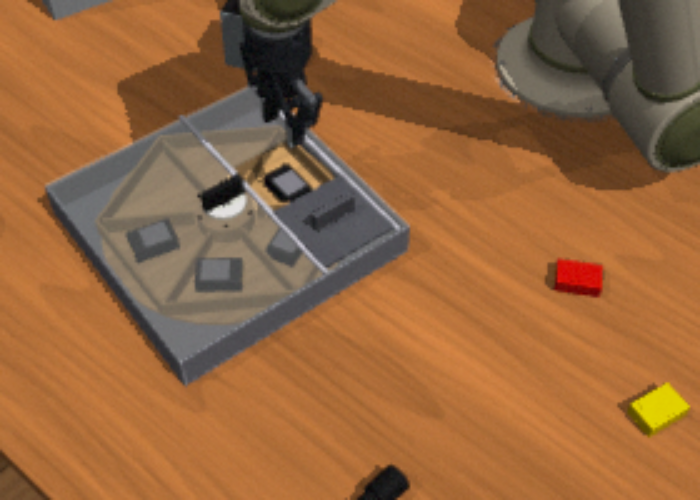

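All four are in cells (crop (287,183), (285,248), (218,273), (153,238)). I turn the empty cell under the window, then go to the fin.

```bash
python3 -m inch '[{"travel":[-1,0,0],"turn":0,"gripper":0.5},{"travel":[-1,-0.05,0],"turn":0,"gripper":0.5},{"travel":[-1,0,0],"turn":0,"gripper":0.5},{"travel":[-0.06,0,0.95],"turn":0,"gripper":0.5},{"travel":[0,0,0.95],"turn":0,"gripper":0.5},{"travel":[0,0,0],"turn":0,"gripper":0.5},{"travel":[0,0,0],"turn":0,"gripper":1},{"travel":[0,0,0],"turn":0,"gripper":1},{"travel":[0,0,0],"turn":0,"gripper":1},{"travel":[0,0,0],"turn":0,"gripper":1},{"travel":[0,0,0],"turn":0,"gripper":1}]' 50; python3 -m inch '[{"travel":[0,0,0],"turn":0.8,"gripper":1},{"travel":[0,0,0],"turn":0.8,"gripper":1},{"travel":[0,0,0],"turn":0.8,"gripper":1},{"travel":[0,0,0],"turn":0.8,"gripper":1},{"travel":[0,0,0],"turn":0.8,"gripper":1},{"travel":[0,0,0],"turn":0.8,"gripper":1},{"travel":[0,0,0],"turn":0.8,"gripper":1},{"travel":[0,0,0],"turn":0.8,"gripper":1},{"travel":[0,0,0],"turn":0.8,"gripper":1},{"travel":[0,0,0],"turn":0.8,"gripper":1},{"travel":[0,0,0],"turn":0.8,"gripper":1},{"travel":[0,0,0],"turn":0.8,"gripper":1},{"travel":[0,0,0],"turn":0.8,"gripper":1},{"travel":[0,0,0],"turn":0.8,"gripper":1},{"travel":[0,0,0],"turn":0.8,"gripper":1},{"travel":[0,0,0],"turn":0,"gripper":1},{"travel":[0,0,0],"turn":0,"gripper":1}]'; python3 go.py; python3 -m inch '[{"travel":[0,0,0],"turn":0,"gripper":0.4},{"travel":[0,0,0],"turn":0,"gripper":0.4},{"travel":[0,0,0],"turn":0,"gripper":0.4},{"travel":[0,0,-1],"turn":0,"gripper":0.4},{"travel":[0,0,-1],"turn":0,"gripper":0.4},{"travel":[0,0,0],"turn":-1,"gripper":0.4},{"travel":[0,0,0],"turn":-1,"gripper":0.4},{"travel":[0,0,0],"turn":-1,"gripper":0.4},{"travel":[0,0,0],"turn":-1,"gripper":0.4},{"travel":[0,0,0],"turn":-1,"gripper":0.4},{"travel":[0,0,0],"turn":-1,"gripper":0.4},{"travel":[0,0,0],"turn":-1,"gripper":0.4},{"travel":[0,0,0],"turn":-1,"gripper":0.4},{"travel":[0,0,0],"turn":-1,"gripper":0.4},{"travel":[0,0,0],"turn":-1,"gripper":0.4},{"travel":[0,0,0],"turn":-1,"gripper":0.4},{"travel":[0,0,0],"turn":-1,"gripper":0.4},{"travel":[0,0,0],"turn":0,"gripper":0.4}]'; python3 car.py | grep '>'; python3 go.py 0.499 -0.033 0.089 168.1
```

```text
clock: 55.9
ee_pos: [0.5674, -0.157, 0.0918]
ee_rot: [0.104, 0.995, -0.001, 0.002]
force: [-2.9, -2.4, 7.0]
finger_gap: 0.0108
gripper_force: 50.7
clock: 57.6
ee_pos: [0.567, -0.1574, 0.0918]
ee_rot: [0.587, 0.809, -0.001, 0.002]
force: [-4.4, -5.0, 7.5]
finger_gap: 0.011
gripper_force: 50.8
t 57.6 pos [ 0.567  -0.1574  0.0918] phi 108.07 q1,q6 [-0.47 -0.79] gap 0.011 F [-4.4 -5.   7.5]
clock: 59.4
ee_pos: [0.5669, -0.1559, 0.1498]
ee_rot: [0.103, 0.995, 0.0, -0.0]
force: [0.2, -0.2, 0.3]
finger_gap: 0.0515
gripper_force: 0.0
top top>0.07 [(array([ 561., -143.]), array([ 8., 16.]), -73.4, 14, np.float64(0.089)), (array([498., -33.]), array([10., 60.]), -11.9, 67, np.float64(0.09)), (array([ 315., -338.]), array([27., 27.]), 4.4, 97, np.float64(0.114))]
scene top>0.07 [(array([ 567., -155.]), array([15., 56.]), -70.2, 111, np.float64(0.091)), (array([500., -34.]), array([12., 62.]), -9.5, 102, np.float64(0.089))]
t 59.5 pos [ 0.5669 -0.156   0.1498] phi 167.98 q1,q6 [-0.47 -1.83] gap 0.0513 F [-0.2  0.2  0.3]
turn units -0.02 then shift units [3.06 3.54 2.03]
```

```bash
python3 -m inch '[{"travel":[0.76,0.88,0],"turn":0,"gripper":0.5},{"travel":[0.76,0.88,0],"turn":0,"gripper":0.5},{"travel":[0.76,0.88,0],"turn":0,"gripper":0.5},{"travel":[0.76,0.88,0],"turn":0,"gripper":0.5},{"travel":[0,0,0.99],"turn":0,"gripper":0.5},{"travel":[0,0,0.99],"turn":0,"gripper":0.5},{"travel":[0,0,0],"turn":0,"gripper":0.5},{"travel":[0,0,0],"turn":0,"gripper":1},{"travel":[0,0,0],"turn":0,"gripper":1},{"travel":[0,0,0],"turn":0,"gripper":1},{"travel":[0,0,0],"turn":0,"gripper":1},{"travel":[0,0,0],"turn":0,"gripper":1}]' 30; python3 go.py;  python3 -m inch '[{"travel":[0,-0.34,0],"turn":0,"gripper":1},{"travel":[0,-0.34,0],"turn":0,"gripper":1},{"travel":[0,-0.34,0],"turn":0,"gripper":1},{"travel":[0,-0.34,0],"turn":0,"gripper":1},{"travel":[0,-0.34,0],"turn":0,"gripper":1},{"travel":[0,-0.34,0],"turn":0,"gripper":1},{"travel":[0,-0.34,0],"turn":0,"gripper":1},{"travel":[0,-0.34,0],"turn":0,"gripper":1},{"travel":[0,-0.34,0],"turn":0,"gripper":1},{"travel":[0,-0.28,0],"turn":0,"gripper":1},{"travel":[0,0,0],"turn":0,"gripper":1},{"travel":[0,0,0],"turn":0,"gripper":1}]'; python3 go.py
```

```text
clock: 60.7
ee_pos: [0.5, -0.0354, 0.0919]
ee_rot: [0.104, 0.995, -0.001, 0.001]
force: [-2.4, -7.1, 2.1]
finger_gap: 0.009
gripper_force: 35.0
t 60.7 pos [ 0.5    -0.0354  0.0919] phi 168.08 q1,q6 [-0.31 -1.67] gap 0.009 F [-2.4 -7.1  2.1]
clock: 61.9
ee_pos: [0.4795, -0.1335, 0.0919]
ee_rot: [0.104, 0.995, -0.001, 0.002]
force: [0.3, -1.0, 6.2]
finger_gap: 0.0091
gripper_force: 35.7
t 61.9 pos [ 0.4795 -0.1335  0.0919] phi 168.04 q1,q6 [-0.51 -1.87] gap 0.0091 F [ 0.3 -1.   6.2]
```

```bash
for i in 1 2; do python3 -m inch '[{"travel":[0,-0.05,0],"turn":0,"gripper":1},{"travel":[0,0,0],"turn":0,"gripper":1},{"travel":[0,0,0],"turn":0,"gripper":1}]' | grep -E 'pos|force:'; done
```

```text
ee_pos: [0.4792, -0.1346, 0.0919]
force: [-0.0, -1.2, 7.8]
gripper_force: 35.7
ee_pos: [0.4789, -0.136, 0.0919]
force: [0.2, 0.0, 6.7]
gripper_force: 35.7
```

```bash
for i in 1 2 3; do python3 -m inch '[{"travel":[0,-0.05,0],"turn":0,"gripper":1},{"travel":[0,0,0],"turn":0,"gripper":1},{"travel":[0,0,0],"turn":0,"gripper":1}]' | grep -E 'pos|force:'; done
```

```text
ee_pos: [0.4786, -0.1375, 0.0919]
force: [0.2, 0.1, 7.3]
gripper_force: 35.7
ee_pos: [0.4784, -0.1384, 0.0919]
force: [1.0, 3.0, 7.0]
gripper_force: 35.7
ee_pos: [0.4783, -0.1386, 0.0919]
force: [5.4, 11.0, 8.2]
gripper_force: 35.9
```

The shutter is at its stop. I release, lift and check.

```bash
python3 -m inch '[{"travel":[0,0.04,0],"turn":0,"gripper":1},{"travel":[0,0,0],"turn":0,"gripper":0.5},{"travel":[0,0,0],"turn":0,"gripper":0.5},{"travel":[0,0,0],"turn":0,"gripper":0.5},{"travel":[0,0,-1],"turn":0,"gripper":0.5},{"travel":[0,0,-1],"turn":0,"gripper":0.5},{"travel":[1,0,-1],"turn":0,"gripper":0.5},{"travel":[1,0,-1],"turn":0,"gripper":0.5},{"travel":[1,0,-1],"turn":0,"gripper":0.5},{"travel":[1,0,0],"turn":0,"gripper":0.5},{"travel":[0,0,0],"turn":0,"gripper":0.5},{"travel":[0,0,0],"turn":0,"gripper":0.5}]'; python3 car.py | grep '>'; python3 - <<'E'
from h import *
p,d=snap('top','t5'); q,_=snap('scene','s5')
a=cv2.resize(p[105:245,235:375,::-1],(400,400)); b=cv2.resize(q[120:260,130:300,::-1],(400,400)); cv2.imwrite('pics/f.png',np.hstack([a,b]))
E
```

```text
clock: 64.6
ee_pos: [0.36, -0.1137, 0.2407]
ee_rot: [0.104, 0.995, -0.0, 0.0]
force: [1.0, -0.6, 0.1]
finger_gap: 0.043
gripper_force: 0.0
top top>0.07 [(array([ 566., -154.]), array([12., 55.]), -71.5, 76, np.float64(0.092)), (array([ 477., -135.]), array([10., 60.]), -13.3, 78, np.float64(0.092)), (array([ 314., -338.]), array([26., 27.]), 5.4, 99, np.float64(0.114))]
scene top>0.07 [(array([ 315., -340.]), array([23., 28.]), -61.6, 87, np.float64(0.115)), (array([ 478., -135.]), array([13., 59.]), -8.7, 93, np.float64(0.09)), (array([ 568., -155.]), array([14., 58.]), -70.1, 111, np.float64(0.093))]
```

View pics/f.png

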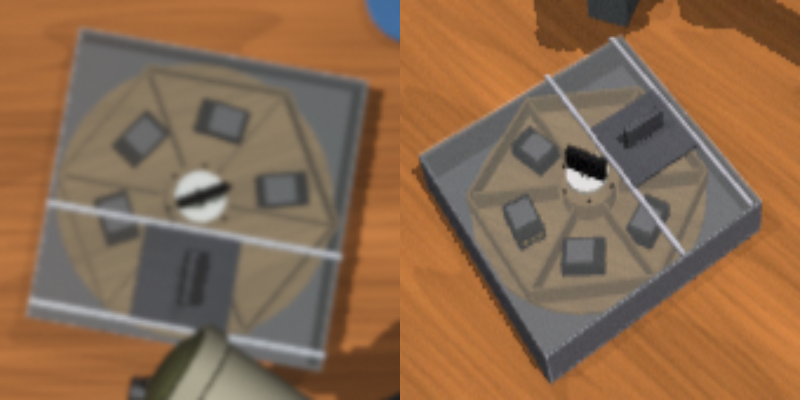

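Both views show the four packs in separate cells, the drum on a click and the shutter closed over the empty cell (fin at top crop (193,278)).

```bash
python3 -c "from bench import finish_job; print(finish_job())"
```

```text
the job is handed in; nothing more can be done
None
```

I handed the job in: all four packs are in separate cells, an empty cell is clicked in under the window, and the shutter is shut and released; the system gave no verdict.

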